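Shake the draw marbles out of the dial tin

ROBOT

A 7-joint arm with a two-finger parallel gripper is mounted at the origin on the work surface. World frame = base frame: x ahead of the robot, y to its left, z up, the work surface at z = 0. Lengths are in m, angles in rad, forces in N, time in s.
With the tool pointing down it reaches from about 0.35 to 0.9 m from the base axis. Payload 8.1 kg.
Tool frame: the origin (TCP) lies at the very end of the fingers, on their centre line; the grasp point (between the pads) lies 19 mm behind it; x points along the fingers, z is the direction in which the jaws open and shut, and the axes are right-handed (so a half turn about x gives the same grasp; the last joint's range is limited). The gripper opens to 92 mm and grips with 3 to 60 N. Pads are 19 mm wide; open, the fingers measure 130 mm over their backs; the gripper's body (75 mm by 190 mm) begins 47 mm behind the grasp point.
Start: joints at [1.097, 0.434, 0.025, 1.573, -0.012, 1.134, -0.075], TCP at [0.226, -0.583, 0.227] pointing down, gripper open.
Joint ranges: [-2.62, 2.62], [-0.44, 2.09], [-1.27, 1.32], [0.08, 2.57], [-1.32, 4.46], [0.12, 2], [-2.74, 2.74]. Speed limits (rad/s): [2.22, 2.22, 3.01, 3.01, 3.14, 3.14, 3.14].

INTERFACE

Orientations are given as a rotation vector (axis times angle).
In Python, from workcell import env gives the robot as it stands. The module is installed in compiled form; this text tells all that it offers.
- The arm moves only by the tool carry_out, never from a script. Its argument "rows" is a list of rows, each a list of 3 entries, a list of its own where there are three numbers: the shift along the tool's x, y, z in mm, then the turn, a rotation vector about the tool's x, y, z in degrees, then the closure, from -1 (fully open) to 1 (shut). A call has 1 to 20 rows; each row is the pose to reach, as a shift and turn from the pose measured when the call began, along the tool's axes at that moment; what a row does not reach only later rows make up. A row lasts 1/12 s, in which the tool goes at most 41.7 mm and 7.16 degrees, less where a joint would pass 70% of its speed; a pose out of reach is approached as far as the arm can. A call with a gripper value outside its range is refused whole. The fingers move at their own pace and stop on an object; "force" is the grip in N (left out, the last holds). Time passes only in rows, so rows that repeat a pose let the fingers close. It gives the time, the measured TCP pose, the force and the opening at its end, in the units of the state.
- env.sense(): the state, without advancing time (a new reading comes with each control period).
- env.read_camera(name): name is "scene" or "top" or "wrist"; returns a dict with "color" (420x560x3 uint8, red, green, blue), "vertical_fov" (degrees; the focal length in pixels is half the picture's height over the tangent of half this angle, whatever the lens; pixels are square), "cx", "cy" (the principal point, pixels), "eye" and "orientation" of the camera in the world; the wrist camera has in their place "mount" (4x4, takes a point from camera to tool coordinates, whose origin is the TCP and whose axes are the tool frame's). Camera axes: x right, y up, looking along -z (the intrinsics and any distortion apply to the point x, -y, -z); pixel columns grow to the right and rows downward; lengths in m; the calibration is good to about 2 mm. A picture is of the moment at which its call begins: read the wrist's pose just before it. There is no depth.
- env.hand_in(): hands the job in, once; it reports no verdict.
Trained networks look in a picture, given as the dict that the camera call returned (one of the last four; its "shot" number tells which), for a name from the list of things; names that differ only in an ending like _2 or _b are one class to them, and where a whole thing is asked for, a point or a joint stands for the part that bears it (a point fixed in the world has none). Each returns a list of dicts, best first, with "conf" (0 to 1); they miss things now and then, are a little off and sometimes report something else, mostly with a low value. They report only what shows in the picture. A call takes as long as a camera call. They do not tell look-alikes from the thing itself.
- env.outline_of(query, picture): "pixels" (420x560 bool, what is visible of it) and "uv" ([column, row] in pixels, amid what is visible of it).
The state is a dict: "time": time; "joint_pos": joint angles; "dq": joint speeds; "joint_efforts": joint torques, N m; "tool_pos": TCP position; "eef_rot": TCP orientation; "force": force on the tool from outside, world axes, zero at the start; "moment": the same for the moment, N m; "width": opening from 0.0 (shut) to 1.0 (fully open).
Only numpy, scipy, OpenCV 4.12 (cv2) and the standard library are available. Lean on these libraries where they do the work, as an engineer would, in place of code of your own. Each camera call takes 0.05 s, during which the arm holds its last target.

TASK

It is time for the blind-draw doubles: turn the dial lid of the blue tin, while it sits in its tilted stand, round to its stop so that the largest opening is fully over the outlet. Then take the tin, shake all four marbles out of it into the green-lined draw tray, and put the empty tin back in its stand the way it was, lid up and dial left open. Do not knock over or shift anything else on the shelf.

Things in the scene. Friction and masses are not known exactly. Their poses are not given: they have to be found in the camera images.
- tin: The dial tin: square navy shaker tin, cream panel and red diamond on each side, 62 x 62 mm, 92 mm long without its lid, 0.13 to 0.21 kg. Origin: centre of its base; z: from base to lid (50 degrees up, and across to the robot's right, while in the stand); its -x side rests on the stand's trough, its +x side faces up. Leans lid up, marbles inside.
- tin_middle (a point): Centre of the tin's square body, 46 mm from its base along z. The two side faces (tin +y and -y, 62 mm apart) are free for the fingers from 40 mm above the base up to the lid, over their whole width.
- tin_outlet (a point): In the tin's own cover under the dial: middle of its one outlet, a 148-degree sector of the round 56 mm bore, centred on the tin's -x side; this point is 18 mm from the axis. Marbles roll along the -x side of the bore and out when the lid end is tipped well below level with the -x side underneath.
- dial (a joint): Angle of the round dial lid, rad, 0 to 3.63; grows turning counterclockwise as seen looking at the lid from outside. 0 covers the outlet, 1.5 puts fine holes over it, 2.0 a 10 mm hole (too small for the marbles); 3.63 is a firm end stop with the largest opening over it. Friction about 0.04 N m; stays where left. Starts at 0.8 to 1.9: too far from the stop for one wrist turn.
- dial_top (a point): Centre of the dial's top, on the tin's axis 106 mm from the base. The dial is a cream disc recessed in a knurled bare-metal grip rim of 61 mm outer diameter, the rim running from 92 to 106 mm from the base; turn it by that rim.
- dial_port (a point): Middle of the dial's largest opening, a wide sector of 148 degrees, 18 mm from the axis, marked by a red dash on the rim. At the end stop it lies over the tin's outlet.
- stand: Tilted mahogany counter stand, fixed, foot 135 x 100 mm, its open trough sloping up towards its -x at 50 degrees. Origin: centre of the foot's underside.
- stand_seat (a point): Where the centre of the tin's base rests in the stand. The trough floor (54 mm wide) lies under the tin up to 78 mm from its base; a cheek each side, 3 mm clear of the tin and 30 mm deep, reaches only 40 mm along from the base. The tin lifts freely out upwards.
- tray: Mahogany draw tray lined with green baize, fixed, 150 (x) x 190 (y) x 30 mm high, walls 9 mm, floor 9 mm above the table. Origin: centre of its underside.
- marble_red_center (a point): Centre of the red draw marble, a smooth glass ball 20 mm across, 10 g; starts inside the tin.
- marble_yellow_center (a point): Centre of the yellow draw marble, a smooth glass ball 20 mm across, 10 g; starts inside the tin.
- marble_white_center (a point): Centre of the white draw marble, a smooth glass ball 20 mm across, 10 g; starts inside the tin.
- marble_green_center (a point): Centre of the green draw marble, a smooth glass ball 20 mm across, 10 g; starts inside the tin.
- mug: Dimpled clear-glass pint mug with a side handle, 90 mm across, 135 mm tall, standing. Origin: centre of its underside. Leave it alone.
- bell: Brass hand bell with a dark wooden handle, 84 mm across, 128 mm tall, standing mouth down. Origin: centre of its underside. Leave it alone.
- points_tin: Closed round red tin of spare steel points, 75 mm across, 46 mm tall. Not the dial tin. Origin: centre of its underside. Leave it alone.
- flight_punch: Chrome flight punch lying flat, 150 mm long along its x, 45 mm tall. Origin: centre of its underside. Leave it alone.
- dart_case: Open black case with three darts, 80 x 165 x 22 mm. Origin: centre of its underside. Leave it alone.
- duster: Board duster, wooden back on grey felt, 132 x 52 x 40 mm. Origin: centre of its underside. Leave it alone.
- beer_mats: Stack of cream beer mats, 94 x 94 x 15 mm. Origin: centre of its underside. Leave it alone.
Things that resemble listed ones, but are neither listed nor needed, are in the scene too. Leave any turquoise look-alike of the tin alone.

How it is judged:
On the way, in this order (a step that is already met when the one before it is completed fails the run):
1. the dial is turned to the stop, largest opening over the outlet, with the tin in its stand (value of joint dial above 3.48 rad and distance between tin and stand_seat below 0.014 m and angle between tin's own z axis and vertical between 0.558 and 0.838 rad), for 0.2 s.
2. all four marbles lie in the draw tray (x of marble_red_center in the frame of tray between -0.068 and 0.068 m and y of marble_red_center in the frame of tray between -0.088 and 0.088 m and z of each of marble_red_center, marble_yellow_center, marble_white_center, marble_green_center in the frame of tray below 0.034 m and x of marble_yellow_center in the frame of tray between -0.068 and 0.068 m and y of marble_yellow_center in the frame of tray between -0.088 and 0.088 m and x of marble_white_center in the frame of tray between -0.068 and 0.068 m and y of marble_white_center in the frame of tray between -0.088 and 0.088 m and x of marble_green_center in the frame of tray between -0.068 and 0.068 m and y of marble_green_center in the frame of tray between -0.088 and 0.088 m), for 0.2 s.
At the end, for the whole second after the job is handed in: All four marbles lie inside the walls of the draw tray (at rest, under 0.08 m/s); the tin is back in its stand, its base within 14 mm of the seat, its axis 50 degrees above level within 8 degrees, at rest; the dial is still open (above 3.30 rad) (all of step 2 and distance between tin and stand_seat below 0.014 m and angle between tin's own z axis and vertical between 0.558 and 0.838 rad and value of joint dial above 3.3 rad and linear speed of tin below 0.03 m/s and linear speed of each of marble_red, marble_yellow, marble_white, marble_green below 0.08 m/s); the robot touches nothing.
It fails at once if a bystander (mug, bell, red tin, punch, dart case, duster or beer mats) is shifted by more than 30 mm (distance of any of mug, bell, points_tin, flight_punch, dart_case, duster, beer_mats from where it was at the start of the episode above 0.03 m).
It fails at once if the mug or the bell is tipped over (angle between any of mug, bell's own z axis and vertical above 0.5 rad).
It also fails if it takes over 66 s, if anything falls off the work surface, if the arm or the gripper's body presses on something with over 40 N, if the wrist force passes 120 N, or if a joint passes its speed limit or range.

## Working session

There is one attempt and no reset: what is moved stays moved. The work goes in short steps, Python scripts to look and compute and a tool call to move; the robot and the scene stay as the last step left them, time stands still between calls to the robot, and variables do not carry over. Pictures are saved under pics/ and viewed, and the job is handed in when it is done.

Besides the shell and the picture viewer there is one more tool, called after "Call:" as name([rows], argument=value, ...), one row to a line, values as JSON. carry_out: Moves the arm, as the interface text tells. Its arguments: {"type":"object","properties":{"rows":{"type":"array"},"force":{"type":"number"}},"required":["rows"]}

```bash
mkdir -p pics; ls; python3 - <<'E'
from workcell import env
import cv2,numpy as np
s=env.sense(); print(s)
for n in ["scene","top","wrist"]:
    p=env.read_camera(n); cv2.imwrite(f"pics/{n}0.png",p["color"][:,:,::-1])
    print(n,{k:v for k,v in p.items() if k!="color"})
E
```

```text
pics
{'time': 0.0, 'joint_pos': array([ 1.09735274,  0.43523889,  0.02497581,  1.5741209 , -0.01162171,
        1.13399075, -0.07508253]), 'dq': array([ 4.50825822e-05, -2.88714707e-04,  3.29812541e-04, -1.22103891e-03,
        6.56818905e-04,  2.89570065e-04,  1.58711508e-04]), 'joint_efforts': array([-1.14885705e-03, -6.67854023e+01,  9.84399877e-01, -3.14460611e+01,
       -6.06582407e-02,  4.31160873e-02,  1.23267605e-04]), 'tool_pos': array([ 0.22626175, -0.58204411,  0.22592591]), 'eef_rot': array([ 0.93273379,  1.36353528, -0.93140978]), 'force': array([ 0.04557372, -0.16095769, -0.33307992]), 'moment': array([0.01203379, 0.00644709, 0.03818773]), 'width': 0.9988145924139442}
scene {'vertical_fov': 42.17259895842468, 'cx': 270.87065077656257, 'cy': 216.27040242637634, 'eye': array([ 1.59328598, -0.4641562 ,  1.25085996]), 'orientation': array([0.69163276, 0.44097384, 1.02030141]), 'shot': 1}
top {'vertical_fov': 49.8319501129151, 'cx': 280.9038801806129, 'cy': 216.3938577968353, 'eye': array([0.33278994, 0.01730695, 1.54309456]), 'orientation': array([ 0.14517538, -0.13959464, -1.58625328]), 'shot': 2}
wrist {'vertical_fov': 69.47671748817373, 'cx': 274.3749004923599, 'cy': 214.9811435351082, 'mount': array([[-2.03635315e-04,  2.60614218e-01, -9.65443001e-01,
        -1.58470612e-01],
       [ 4.53252823e-06,  9.65443021e-01,  2.60614223e-01,
         7.13440892e-02],
       [ 9.99999979e-01,  4.86943618e-05, -1.97779535e-04,
         3.72353340e-04],
       [ 0.00000000e+00,  0.00000000e+00,  0.00000000e+00,
         1.00000000e+00]]), 'shot': 3}
```

View pics/scene0.png

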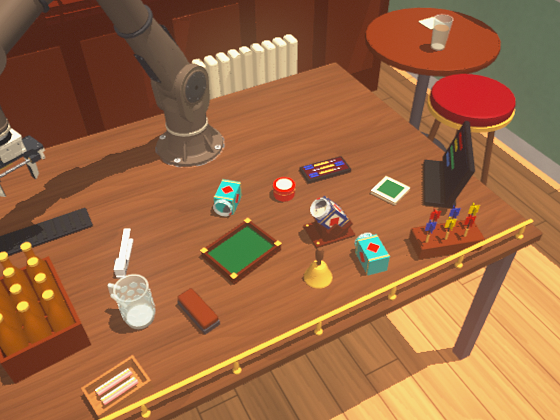

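View pics/top0.png

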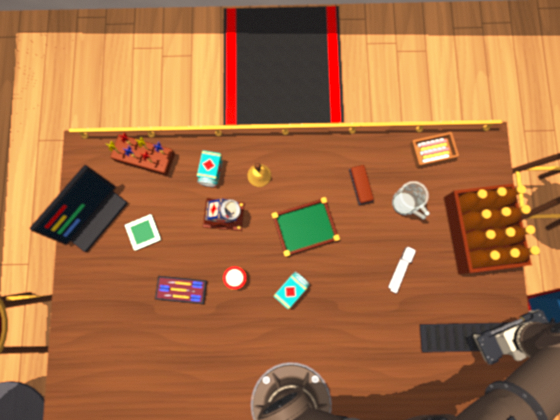

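View pics/wrist0.png

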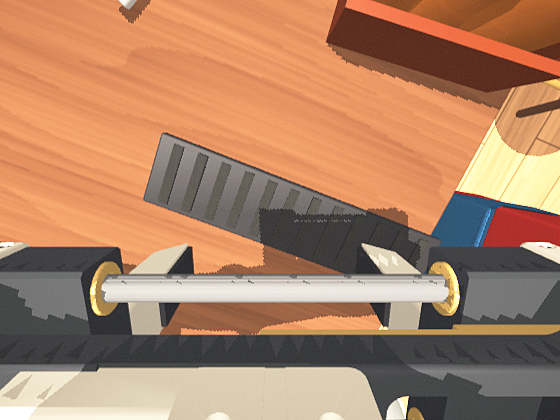

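```bash
cat > h.py <<'E'
import numpy as np,cv2
from scipy.spatial.transform import Rotation as R
def cam(p,s=None):
    f=210/np.tan(np.radians(p["vertical_fov"])/2)
    if "eye" in p: Rm=R.from_rotvec(p["orientation"]).as_matrix(); e=np.array(p["eye"])
    else:
        T=np.eye(4);T[:3,:3]=R.from_rotvec(s["eef_rot"]).as_matrix();T[:3,3]=s["tool_pos"]
        M=T@p["mount"];Rm=M[:3,:3];e=M[:3,3]
    return dict(f=f,R=Rm,e=e,cx=p["cx"],cy=p["cy"])
def proj(c,X):
    X=np.atleast_2d(X);q=(X-c["e"])@c["R"]
    return np.c_[c["cx"]+c["f"]*q[:,0]/-q[:,2],c["cy"]-c["f"]*q[:,1]/-q[:,2]]
def ray(c,uv):
    d=np.array([(uv[0]-c["cx"])/c["f"],-(uv[1]-c["cy"])/c["f"],-1.]);d=c["R"]@d
    return c["e"],d/np.linalg.norm(d)
def onz(c,uv,z):
    e,d=ray(c,uv);return e+d*(z-e[2])/d[2]
def tri(*cu):
    A=np.zeros((3,3));b=np.zeros(3)
    for c,uv in cu:
        e,d=ray(c,uv);P=np.eye(3)-np.outer(d,d);A+=P;b+=P@e
    X=np.linalg.solve(A,b);return X,[float(np.linalg.norm(proj(c,X)[0]-uv)) for c,uv in cu]
E
python3 - <<'E'
from workcell import env
from h import *
import pickle
ps={n:env.read_camera(n) for n in ["scene","top"]}
cs={n:cam(p) for n,p in ps.items()}
pickle.dump((ps,cs),open("ps.pkl","wb"))
for q in ["tin","dial","stand","tray","mug","bell","points_tin","flight_punch","dart_case","duster","beer_mats","dial_port"]:
    r={}
    for n in ps:
        o=env.outline_of(q,ps[n]); r[n]=o
        print(q,n,[(round(float(a["conf"]),2),np.round(a["uv"]).tolist(),int(a["pixels"].sum())) for a in o[:4]])
    if r["scene"] and r["top"]:
        X,e=tri((cs["scene"],r["scene"][0]["uv"]),(cs["top"],r["top"][0]["uv"])); print("   tri",X.round(3),np.round(e,1))
for n,(x,y) in dict(scene=(330,220),top=(225,212)).items():
    im=ps[n]["color"][y-50:y+50,x-65:x+65,::-1]
    cv2.imwrite(f"pics/{n}_crop.png",cv2.resize(im,None,fx=6,fy=6,interpolation=cv2.INTER_CUBIC))
E
```

```text
tin scene [(0.85, [226.0, 196.0], 807), (0.82, [372.0, 256.0], 1005), (0.66, [329.0, 214.0], 736)]
tin top [(0.78, [208.0, 168.0], 685), (0.63, [291.0, 292.0], 600), (0.58, [219.0, 209.0], 717)]
   tri [0.657 0.052 0.338] [64.6 61.2]
dial scene [(0.78, [317.0, 208.0], 226), (0.61, [221.0, 207.0], 170), (0.46, [136.0, 300.0], 1769)]
dial top [(0.5, [412.0, 200.0], 1004)]
   tri [ 0.71  -0.142  0.402] [95.5 85.6]
stand scene [(0.69, [326.0, 232.0], 858)]
stand top [(0.55, [229.0, 223.0], 448)]
   tri [ 0.605  0.213 -0.025] [3.5 3.2]
tray scene [(0.72, [238.0, 249.0], 2847), (0.69, [328.0, 212.0], 818)]
tray top [(0.66, [307.0, 231.0], 2471), (0.37, [224.0, 212.0], 692)]
   tri [ 0.562 -0.065  0.006] [0.7 0.6]
mug scene [(0.79, [137.0, 297.0], 1686)]
mug top [(0.97, [412.0, 198.0], 963), (0.59, [224.0, 210.0], 685)]
   tri [ 0.654 -0.405  0.093] [3.3 2.7]
bell scene [(0.74, [318.0, 271.0], 704)]
bell top [(0.92, [256.0, 174.0], 429), (0.72, [232.0, 204.0], 229)]
   tri [0.762 0.102 0.02 ] [1.  0.8]
points_tin scene [(0.64, [282.0, 189.0], 436)]
points_tin top [(0.95, [235.0, 280.0], 406
[... 186 characters left out ...]
  0.007] [0.2 0.2]
dart_case scene [(0.66, [324.0, 167.0], 809)]
dart_case top [(0.9, [176.0, 291.0], 1116)]
   tri [0.364 0.372 0.009] [1.5 1.5]
duster scene [(0.73, [198.0, 311.0], 1065)]
duster top [(0.96, [363.0, 184.0], 654), (0.38, [401.0, 267.0], 489)]
   tri [ 0.723 -0.264  0.019] [1.5 1.2]
beer_mats scene [(0.56, [390.0, 190.0], 642), (0.45, [319.0, 212.0], 213)]
beer_mats top [(0.76, [142.0, 235.0], 785)]
   tri [ 0.562  0.502 -0.002] [0.8 0.8]
dial_port scene [(0.74, [223.0, 204.0], 208), (0.56, [320.0, 211.0], 275), (0.44, [361.0, 238.0], 53)]
dial_port top [(0.75, [232.0, 206.0], 267), (0.63, [203.0, 179.0], 126), (0.6, [300.0, 278.0], 79)]
   tri [0.58  0.036 0.224] [46.9 44.4]
```

View pics/scene_crop.png

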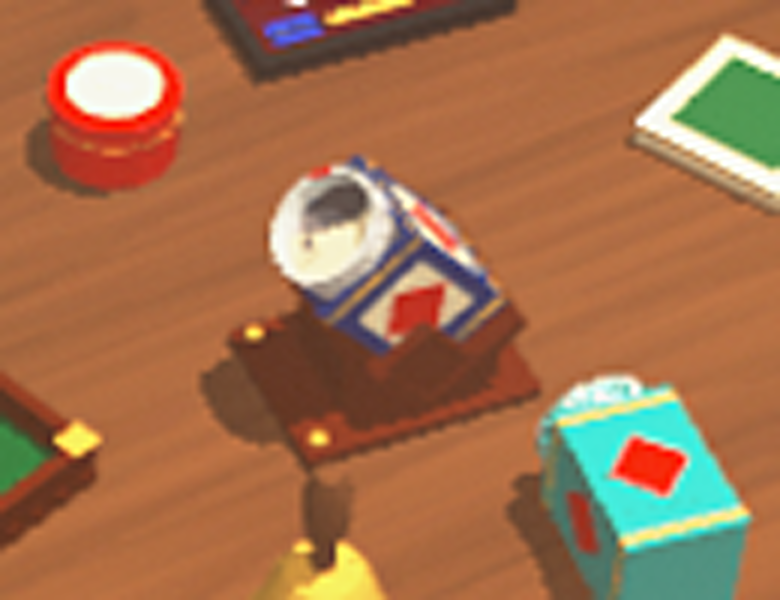

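View pics/top_crop.png

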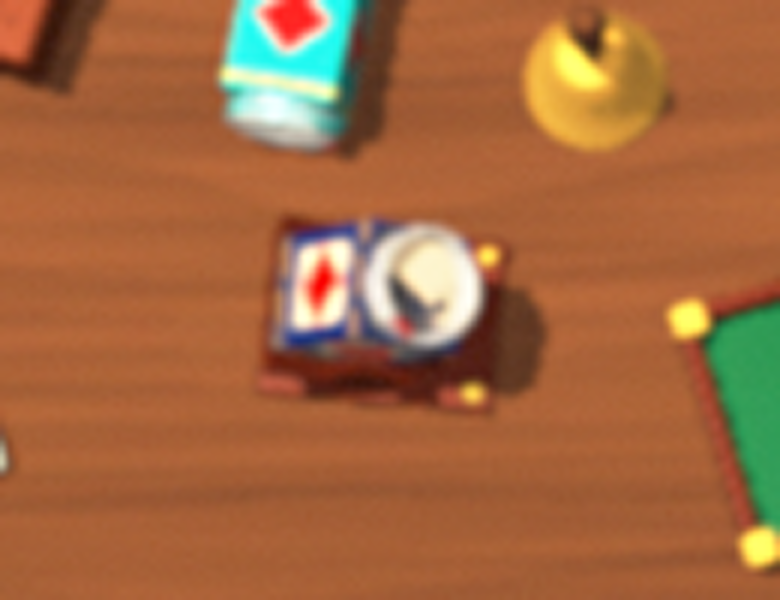

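```bash
python3 - <<'E'
from h import *
import pickle
ps,cs=pickle.load(open("ps.pkl","rb"))
S=lambda x,y:np.array([265+x/6,170+y/6])
T=lambda x,y:np.array([160+x/6,162+y/6])
for n,a,b in [("corner -x+X", (230,335),(490,408)),("FR far",(313,462),(508,245)),("BL far",(540,388),(285,222)),("cap near",(254,332),(473,392)),("cap far",(318,437),(488,256)),
  ("dial c",(335,232),(427,287)),("dash",(320,172),(405,325)),("bell top",(330,478),(588,15))]:
    X,e=tri((cs["scene"],S(*a)),(cs["top"],T(*b)));print(n,X.round(4),np.round(e,1))
print([onz(cs["top"],T(*q),0.01).round(3) for q in [(490,408),(508,245),(285,222),(262,388)]])
# tray
for n,uv in [("s",(238,249))]: pass
# tray corner crops
for n,(x,y) in dict(scene=(240,250),top=(305,228)).items():
    im=ps[n]["color"][y-50:y+50,x-65:x+65,::-1]
    cv2.imwrite(f"pics/{n}_tray.png",cv2.resize(im,None,fx=6,fy=6,interpolation=cv2.INTER_CUBIC))
E
```

```text
corner -x+X [0.5706 0.1587 0.0035] [0.9 0.8]
FR far [0.6671 0.1495 0.0024] [1.5 1.3]
BL far [0.6825 0.278  0.0056] [1.2 1.1]
cap near [0.5793 0.168  0.009 ] [0.9 0.9]
cap far [0.6588 0.1591 0.0086] [1.  0.8]
dial c [0.6217 0.1845 0.1105] [1.6 1.5]
dash [0.5969 0.1923 0.1281] [0.9 0.9]
bell top [0.7679 0.0939 0.1215] [1.1 0.9]
[array([0.568, 0.155, 0.01 ]), array([0.664, 0.145, 0.01 ]), array([0.68 , 0.274, 0.01 ]), array([0.583, 0.286, 0.01 ])]
```

View pics/scene_tray.png

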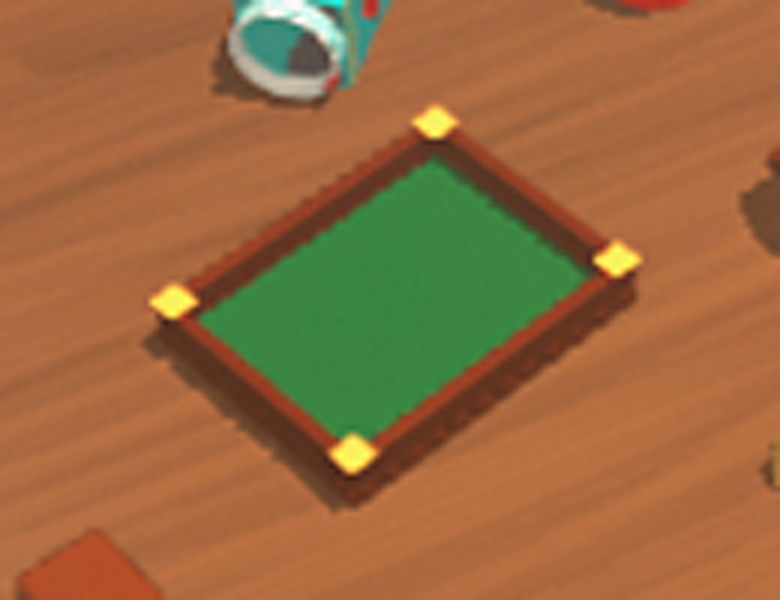

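View pics/top_tray.png

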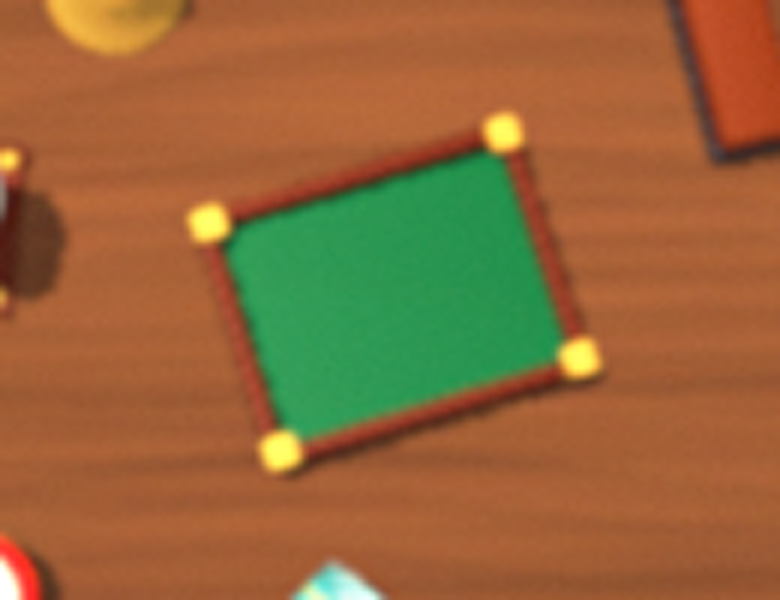

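```bash
cat >> h.py <<'E'
hv=np.array([-.115,-.993,0]);hv/=np.linalg.norm(hv);up=np.array([0,0,1.])
c50,s50=np.cos(np.radians(50)),np.sin(np.radians(50))
zt=hv*c50+up*s50; xt=-hv*s50+up*c50; yt=np.cross(zt,xt)
def mat(x,z):
    x=x/np.linalg.norm(x); z=z-x*(x@z); z/=np.linalg.norm(z); return np.c_[x,np.cross(z,x),z]
def rel(s,p,Rm):
    Rc=R.from_rotvec(s["eef_rot"]).as_matrix()
    return (Rc.T@(np.asarray(p)-s["tool_pos"])*1000).round(1).tolist(), np.degrees(R.from_matrix(Rc.T@Rm).as_rotvec()).round(2).tolist()
def dialrot(th): # tool z at angle th (deg) from x_t toward y_t
    t=np.radians(th); return mat(-zt,np.cos(t)*xt+np.sin(t)*yt)
E
python3 - <<'E'
from workcell import env
from h import *
import pickle
ps,cs=pickle.load(open("ps.pkl","rb"))
s=env.sense();print(R.from_rotvec(s["eef_rot"]).as_matrix().round(3))
S=lambda x,y:np.array([175+x/6,200+y/6])
T=lambda x,y:np.array([240+x/6,178+y/6])
C=[]
for a,b in [((437,122),(210,222)),((617,259),(503,132)),((353,453),(580,357)),((174,301),(282,450))]: pass
# match: scene cap (617,259) is nearest stand/bell -> top (210,222); (353,453)->(503,132); (174,301)->(580,357); (437,122)->(282,450)
for a,b in [((617,259),(210,222)),((353,453),(503,132)),((174,301),(580,357)),((437,122),(282,450))]:
    X,e=tri((cs["scene"],S(*a)),(cs["top"],T(*b)));C.append(X);print(X.round(4),np.round(e,1))
C=np.array(C);print("center",C.mean(0).round(4),"edges",np.linalg.norm(np.roll(C,-1,0)-C,axis=1).round(3))
print(yt,zt,xt)
dc=np.array([.6217,.1845,.1105])
for th in (-180,-135,-90,-45,0,45,90,135): print(th,rel(s,dc+.12*zt,dialrot(th)))
E
```

```text
[[-0.     0.932  0.362]
 [ 0.     0.362 -0.932]
 [-1.    -0.    -0.   ]]
[0.6162 0.0427 0.0281] [1.  0.9]
[ 0.6648 -0.126   0.0277] [0.9 0.7]
[ 0.5345 -0.1641  0.0282] [1.  0.9]
[0.4857 0.0051 0.0285] [1.1 1. ]
center [ 0.5753 -0.0606  0.0281] edges [0.176 0.136 0.176 0.136]
[-0.99336066  0.11504177  0.        ] [-0.07394742 -0.63851992  0.76604444] [0.08812711 0.76095841 0.64278761]
-180 ([24.3, 610.3, -503.5], [26.7, 39.2, 9.72])
-135 ([24.3, 610.3, -503.5], [-16.45, 32.3, 23.84])
-90 ([24.3, 610.3, -503.5], [-59.5, 21.66, 35.94])
-45 ([24.3, 610.3, -503.5], [-102.2, 6.89, 45.71])
0 ([24.3, 610.3, -503.5], [-144.07, -13.0, 52.43])
45 ([24.3, 610.3, -503.5], [153.8, 33.61, -45.55])
90 ([24.3, 610.3, -503.5], [112.26, 40.86, -24.62])
135 ([24.3, 610.3, -503.5], [69.7, 42.25, -6.37])
```

Call:
carry_out([
  [[-150, 150, -125], [0, 0, 0], -1],
  [[-150, 150, -125], [0, 0, 0], -1],
  [[-150, 300, -250], [0, 0, 0], -1],
  [[-150, 300, -250], [0, 0, 0], -1],
  [[-150, 300, -250], [0, 0, 0], -1],
  [[-150, 300, -250], [0, 0, 0], -1],
  [[-150, 300, -250], [0, 0, 0], -1],
  [[-150, 300, -250], [0, 0, 0], -1],
  [[-150, 300, -250], [0, 0, 0], -1],
  [[-150, 300, -250], [0, 0, 0], -1],
])

```text
time: 2.28
tool_pos: [0.4132, -0.2439, 0.376]
eef_rot: [0.932, 1.361, -0.932]
force: [2.2, -0.1, -0.2]
width: 1.001
```

```bash
cat > log.py <<'E'
from workcell import env
from h import *
import pickle,os
s=env.sense();L=pickle.load(open("log.pkl","rb")) if os.path.exists("log.pkl") else []
L.append(s);pickle.dump(L,open("log.pkl","wb"))
print(round(s["time"],2),"q",s["joint_pos"].round(3),"p",s["tool_pos"].round(4),"F",s["force"].round(1),"M",s["moment"].round(2),"w",round(s["width"],3))
E
python3 log.py
```

```text
2.28 q [ 0.596  0.114 -0.197  1.646  0.023  1.383 -0.803] p [ 0.4132 -0.2439  0.376 ] F [ 2.2 -0.1 -0.2] M [-0.04 -0.05 -0.01] w 1.001
```

Call:
carry_out([
  [[0, 150, -120], [-8, 16, 12], -1],
  [[0, 150, -120], [-8, 16, 12], -1],
  [[0, 150, -120], [-8, 16, 12], -1],
  [[0, 150, -120], [-8, 16, 12], -1],
  [[0, 150, -120], [-8, 16, 12], -1],
  [[0, 150, -120], [-8, 16, 12], -1],
  [[0, 150, -120], [-8, 16, 12], -1],
])

```text
time: 2.87
tool_pos: [0.5098, -0.0761, 0.3759]
eef_rot: [1.099, 1.51, -0.552]
force: [-0.2, -0.1, -0.4]
width: 1.004
```

```bash
python3 log.py;python3 - <<'E'
from workcell import env
from h import *
s=env.sense();dc=np.array([.6217,.1845,.1105])
for th in (-180,-135,-90): print(th,rel(s,dc+.12*zt,dialrot(th)))
E
```

```text
2.87 q [ 0.524  0.209 -0.289  1.589 -0.295  1.375 -0.754] p [ 0.5098 -0.0761  0.3759] F [-0.2 -0.1 -0.4] M [-0.45  0.1   0.01] w 1.004
-180 ([231.6, 133.5, -55.5], [36.34, 19.94, 4.79])
-135 ([231.6, 133.5, -55.5], [-8.19, 16.32, 11.86])
-90 ([231.6, 133.5, -55.5], [-52.71, 10.92, 17.82])
```

Call:
carry_out([
  [[170, 120, -50], [-8, 16, 12], -1],
  [[170, 120, -50], [-8, 16, 12], -1],
  [[170, 120, -50], [-8, 16, 12], -1],
  [[170, 120, -50], [-8, 16, 12], -1],
  [[170, 120, -50], [-8, 16, 12], -1],
  [[170, 120, -50], [-8, 16, 12], -1],
  [[170, 120, -50], [-8, 16, 12], -1],
])

```text
time: 3.45
tool_pos: [0.5989, 0.0782, 0.254]
eef_rot: [1.243, 1.624, -0.149]
force: [-0.2, -0.5, 0.1]
width: 0.999
```

```bash
python3 log.py;python3 - <<'E'
from workcell import env
from h import *
s=env.sense();p=env.read_camera("wrist");cv2.imwrite("pics/w1.png",p["color"][:,:,::-1])
import pickle;pickle.dump((s,p),open("w1.pkl","wb"))
E
```

```text
3.45 q [ 0.467  0.473 -0.407  1.702 -0.596  1.071 -0.492] p [0.5989 0.0782 0.254 ] F [-0.2 -0.5  0.1] M [-0.73  0.08 -0.01] w 0.999
```

View pics/w1.png

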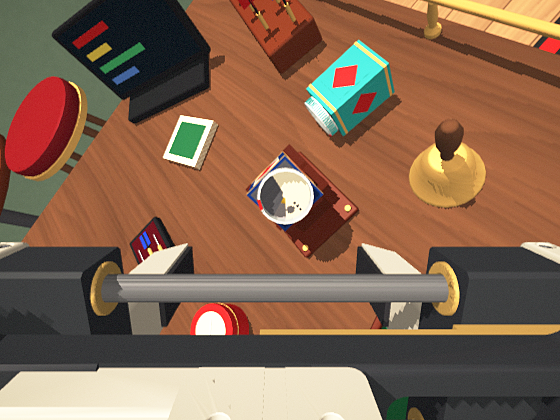

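```bash
cat > fk.py <<'E'
import numpy as np,itertools,pickle
from scipy.optimize import least_squares
from scipy.spatial.transform import Rotation as R
def rots(q,sg,b):
    ax="zyzyzyz";Rs=[];M=R.identity()
    for i in range(7):
        a=sg[i]*q[i]+b[i]
        M=M*R.from_euler(ax[i],a);Rs.append(M)
    return Rs
E
python3 - <<'E'
from fk import *
L=pickle.load(open("log.pkl","rb"))
s0=dict(joint_pos=np.array([ 1.09735274,  0.43523889,  0.02497581,  1.5741209 , -0.01162171,1.13399075, -0.07508253]),tool_pos=np.array([ 0.22626175, -0.58204411,  0.22592591]),eef_rot=np.array([ 0.93273379,  1.36353528, -0.93140978]))
L=[s0]+L
# tool frame: x=approach. final frame local z=approach -> tool R = Rl * P(gamma)
P=np.array([[0,0,1],[0,1,0],[-1,0,0.]]).T  # columns: tool x = local z
P=np.c_[[0,0,1],[0,1,0],[-1,0,0]].astype(float)
res=[]
for sg in itertools.product([1,-1],repeat=4):
  for b1 in (0,np.pi/2,np.pi,-np.pi/2):
   for b7 in (0,np.pi/2,np.pi,-np.pi/2):
    S=[sg[0],1,sg[1],1,sg[2],1,sg[3]]
    B=[b1,0,0,0,0,0,b7]
    e=0
    for s in L:
        Rm=rots(s["joint_pos"],S,B)[-1]*R.from_matrix(P)
        e+=(Rm.inv()*R.from_rotvec(s["eef_rot"])).magnitude()
    res.append((e/len(L),S,B))
res.sort(key=lambda r:r[0])
for r in res[:4]: print(r)
E
```

```text
(3.836695401062833e-09, [-1, 1, -1, 1, -1, 1, -1], [0, 0, 0, 0, 0, 0, 0])
(0.23888686239325713, [-1, 1, -1, 1, 1, 1, -1], [3.141592653589793, 0, 0, 0, 0, 0, 3.141592653589793])
(0.3403208275086843, [-1, 1, 1, 1, 1, 1, -1], [3.141592653589793, 0, 0, 0, 0, 0, 3.141592653589793])
(0.34649632075097364, [-1, 1, -1, 1, 1, 1, -1], [-1.5707963267948966, 0, 0, 0, 0, 0, -1.5707963267948966])
```

```bash
python3 - <<'E'
import cv2
im=cv2.imread("pics/w1.png")[130:270,220:380];cv2.imwrite("pics/w1c.png",cv2.resize(im,None,fx=5,fy=5,interpolation=cv2.INTER_CUBIC)[:600])
E
```

```text
(no output)
```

View pics/w1c.png

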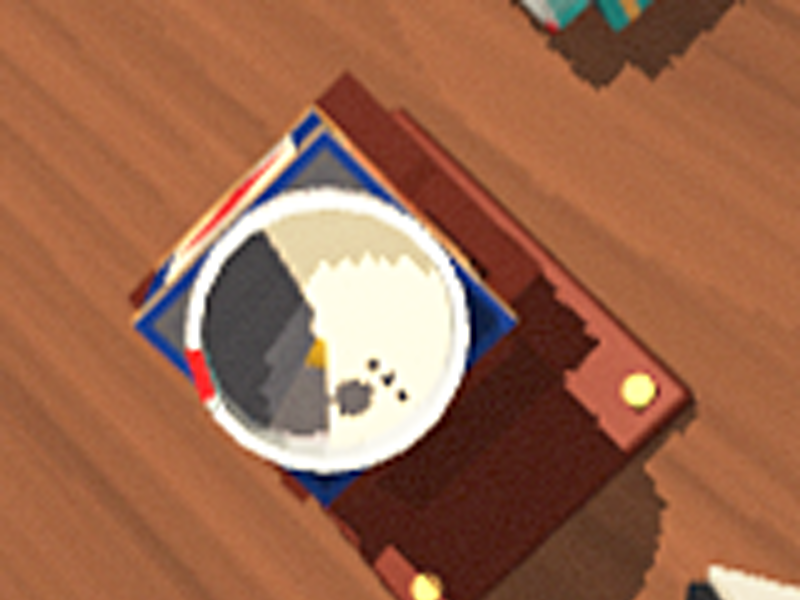

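```bash
cat >> fk.py <<'E'
SG=[-1,1,-1,1,-1,1,-1];P=np.c_[[0,0,1],[0,1,0],[-1,0,0]].astype(float)
LO=np.array([-2.62,-.44,-1.27,.08,-1.32,.12,-2.74]);HI=np.array([2.62,2.09,1.32,2.57,4.46,2,2.74])
def samples():
    L=pickle.load(open("log.pkl","rb"))
    return [dict(joint_pos=np.array([ 1.09735274,  0.43523889,  0.02497581,  1.5741209 , -0.01162171,1.13399075, -0.07508253]),tool_pos=np.array([ 0.22626175, -0.58204411,  0.22592591]),eef_rot=np.array([ 0.93273379,  1.36353528, -0.93140978]))]+L
def basis(q):
    Rs=[R.identity()]+rots(q,SG,[0]*7)
    # columns: base z, R2 z,R2 x, R4 z,R4 x, R6 z,R6 x
    I=np.eye(3)
    return np.c_[I[2],*[Rs[k].as_matrix()[:,j] for k in (2,4,6) for j in (2,0)]],Rs[-1].as_matrix()@P
def fit():
    S=samples();A=np.vstack([basis(s["joint_pos"])[0] for s in S]);b=np.hstack([s["tool_pos"] for s in S])
    # base z alone and others; ridge on x offsets
    reg=np.diag([1e-6]*1+[1e-6,1e-4]*3)
    l=np.linalg.solve(A.T@A+reg,A.T@b);return l,np.abs(A@l-b).max()
if __name__=="__main__": print(fit())
E
python3 fk.py
```

```text
(array([0.29204425, 0.5508039 , 0.18173533, 0.27522672, 0.00339597,
       0.3816883 , 0.02909465]), np.float64(0.04875377461028138))
```

```bash
python3 - <<'E'
from fk import *
S=samples()
print([np.round(s["joint_pos"],2) for s in S])
def cols(q):
    Rs=[R.identity()]+rots(q,SG,[0]*7);D={}
    for k in range(0,8):
        m=Rs[k].as_matrix()
        for j,n in enumerate("xyz"): D[f"{k}{n}"]=m[:,j]
    return D
D=[cols(s["joint_pos"]) for s in S];b=np.hstack([s["tool_pos"] for s in S])
base=["0z","2z","4z","6z"]
extra=["0x","0y","1x","1y","2x","3x","3y","4x","5x","5y","6x","6y","7x","7y"]
out=[]
for n in range(0,5):
    for e in itertools.combinations(extra,n):
        A=np.vstack([np.c_[tuple(d[k] for k in base+list(e))] for d in D])
        l,*_=np.linalg.lstsq(A,b,rcond=None);out.append((np.abs(A@l-b).max(),n,e,l.round(4)))
for n in range(5):
    for r in sorted([o for o in out if o[1]==n],key=lambda r:r[0])[:3]: print(r)
E
```

```text
[array([ 1.1 ,  0.44,  0.02,  1.57, -0.01,  1.13, -0.08]), array([ 0.6 ,  0.11, -0.2 ,  1.65,  0.02,  1.38, -0.8 ]), array([ 0.52,  0.21, -0.29,  1.59, -0.29,  1.38, -0.75]), array([ 0.47,  0.47, -0.41,  1.7 , -0.6 ,  1.07, -0.49])]
(np.float64(0.04951661924257181), 0, (), array([0.177 , 0.5679, 0.4161, 0.2837]))
(np.float64(0.003147197510667832), 1, ('1y',), array([ 0.2705,  0.5559,  0.4317,  0.3667, -0.0527]))
(np.float64(0.00710561187977754), 1, ('3y',), array([ 0.2736,  0.5606,  0.4189,  0.3759, -0.0532]))
(np.float64(0.015799927282742737), 1, ('6y',), array([ 0.2383,  0.5976,  0.4112,  0.369 , -0.0499]))
(np.float64(9.92343042820476e-05), 2, ('1y', '3y'), array([ 0.2723,  0.5573,  0.4278,  0.3703, -0.0365, -0.0168]))
(np.float64(0.0022414653937854467), 2, ('0y', '1y'), array([ 0.266 ,  0.5597,  0.4338,  0.3649,  0.0055, -0.057 ]))
(np.float64(0.0022482365248527314), 2, ('1y', '4x'), array([ 0.2722,  0.5165,  0.4299,  0.3673, -0.0532, -0.0383]))
(np.float64(2.508945884382996e-09), 3, ('1y', '3y', '5y'), array([ 2.721e-01,  5.576e-01,  4.277e-01,  3.704e-01, -3.640e-02,
       -1.
[... 174 characters left out ...]
e-04]))
(np.float64(3.936950206073764e-05), 3, ('1y', '3y', '7y'), array([ 2.724e-01,  5.572e-01,  4.278e-01,  3.703e-01, -3.620e-02,
       -1.690e-02, -2.000e-04]))
(np.float64(1.4395354908103286e-09), 4, ('1y', '2x', '3y', '6y'), array([ 2.721e-01,  5.576e-01,  4.277e-01,  3.704e-01, -3.640e-02,
        0.000e+00, -1.660e-02, -4.000e-04]))
(np.float64(1.4395357128549335e-09), 4, ('1y', '2x', '3y', '5y'), array([ 2.721e-01,  5.576e-01,  4.277e-01,  3.704e-01, -3.640e-02,
        0.000e+00, -1.660e-02, -4.000e-04]))
(np.float64(1.5999689906287529e-09), 4, ('1y', '3y', '5y', '7y'), array([ 2.721e-01,  5.576e-01,  4.277e-01,  3.704e-01, -3.640e-02,
       -1.660e-02, -4.000e-04,  0.000e+00]))
```

```bash
cat >> fk.py <<'E'
LK=dict(zip(["0z","2z","4z","6z","1y","3y","5y"],[2.721e-01,5.576e-01,4.277e-01,3.704e-01,-3.640e-02,-1.660e-02,-4.000e-04]))
def fk(q):
    Rs=[R.identity()]+rots(q,SG,[0]*7);p=np.zeros(3)
    for k,l in LK.items(): p=p+l*Rs[int(k[0])].as_matrix()[:,"xyz".index(k[1])]
    return p,Rs[-1].as_matrix()@P
def err(q,p,Rm):
    a,B=fk(q);return np.r_[p-a,R.from_matrix(Rm@B.T).as_rotvec()]
def jac(q):
    J=np.zeros((6,7));p0,R0=fk(q)
    for i in range(7):
        d=np.array(q,float);d[i]+=1e-5;J[:,i]=-err(d,p0,R0)/1e-5
    return J
def simmove(q,p,Rm,n=40):
    q=np.array(q,float);p0,R0=fk(q);rv=R.from_matrix(Rm@R0.T).as_rotvec();p=np.asarray(p)
    for i in range(1,n+1):
        t=i/n;pt=p0+t*(p-p0);Rt=R.from_rotvec(rv*t).as_matrix()@R0
        for _ in range(3): q=q+np.linalg.pinv(jac(q))@err(q,pt,Rt)
    return q
def margin(q): return np.minimum(q-LO,HI-q).round(2)
E
cat > fit_tin.py <<'E'
from h import *
import pickle
from scipy.optimize import least_squares
ps,cs=pickle.load(open("ps.pkl","rb"));s,p=pickle.load(open("w1.pkl","rb"));cw=cam(p,s)
W=lambda x,y:(220+x/5,130+y/5)
S=lambda x,y:(265+x/6,170+y/6)
T=lambda x,y:(160+x/6,162+y/6)
r=.031
obs=[(cw,(r,r,.092),W(137,320)),(cw,(r,-r,.092),W(320,110)),(cw,(-r,-r,.092),W(515,320)),(cw,(-r,r,.092),W(325,503)),(cw,(0,0,.106),W(328,330)),
 (cs["scene"],(0,0,.106),S(333,230)),(cs["top"],(0,0,.106),T(427,287))]
def pose(v):
    h=np.array([np.cos(v[3]),np.sin(v[3]),0]);t=v[4];z=h*np.cos(t)+up*np.sin(t);x=-h*np.sin(t)+up*np.cos(t)
    y=np.cross(z,x);Rm=np.c_[x,y,z]@R.from_euler("z",v[5]).as_matrix();return v[:3],Rm
def f(v,full=False):
    o,Rm=pose(v);e=[(proj(c,o+Rm@np.array(X))[0]-u) for c,X,u in obs]
    if full: return np.array(e)
    return np.r_[np.ravel(e),(v[4]-np.radians(50))*100,v[5]*100]
v0=np.r_[.63,.252,.03,np.arctan2(-.993,-.115),np.radians(50),0]
q=least_squares(f,v0,loss="soft_l1");v=q.x
print(v[:3].round(4),np.degrees(v[3:]).round(2));print(f(v,True).round(1))
o,Rm=pose(v);print("dial top",(o+Rm[:,2]*.106).round(4))
np.save("tin.npy",v)
E
python3 fit_tin.py
```

```text
[0.6302 0.2494 0.0363] [-9.599e+01  5.006e+01 -2.000e-02]
[[-0.4  0.2]
 [ 0.9  3.1]
 [-0.2 -0.7]
 [ 0.  -0.7]
 [-0.1  0.1]
 [-1.7 -0.4]
 [-0.8 -1.5]]
dial top [0.6231 0.1817 0.1176]
```

```bash
sed -i 's/W(320,110)/W(320,127)/' fit_tin.py; python3 fit_tin.py; cat >> h.py <<'E'
import os
if os.path.exists("tin.npy"):
    _v=np.load("tin.npy");hv=np.array([np.cos(_v[3]),np.sin(_v[3]),0])
    zt=hv*np.cos(_v[4])+up*np.sin(_v[4]);xt=-hv*np.sin(_v[4])+up*np.cos(_v[4]);yt=np.cross(zt,xt);to=_v[:3]
E
cat > plan1.py <<'E'
from h import *;from fk import *
q0=samples()[-1]["joint_pos"]
for th in (-90,-135,-180,-225):
    q=simmove(q0,to+.17*zt,dialrot(-135)); 
    q=simmove(q,to+.17*zt,dialrot(th)) if th!=-135 else q
    q=simmove(q,to+.096*zt,dialrot(th));print(th,"start",q.round(2),margin(q).min())
    for a in (40,80,100,120,130):
        q2=q
        for b in range(20,a+1,20): q2=simmove(q2,to+.096*zt,dialrot(th+b),10)
        print("   +",a,q2.round(2),margin(q2).min())
E
python3 plan1.py
```

```text
[0.6299 0.2502 0.0346] [-9.602e+01  5.007e+01 -1.000e-02]
[[-0.2  0.4]
 [ 0.9  0.3]
 [-0.4 -0.4]
 [-0.  -0.6]
 [-0.2  0.4]
 [-1.5 -0.2]
 [-0.9 -1.3]]
dial top [0.6228 0.1825 0.1159]
-90 start [ 0.42  0.72 -0.64  1.79 -0.47  0.66  0.19] 0.54
   + 40 [ 0.52  0.78 -0.82  1.78 -0.24  0.63  0.7 ] 0.45
   + 80 [ 0.61  0.86 -0.98  1.77  0.01  0.62  1.18] 0.29
   + 100 [ 0.64  0.9  -1.06  1.77  0.14  0.63  1.42] 0.21
   + 120 [ 0.68  0.95 -1.14  1.77  0.26  0.65  1.66] 0.13
   + 130 [ 0.68  0.95 -1.14  1.77  0.26  0.65  1.66] 0.13
-135 start [ 0.3   0.68 -0.46  1.8  -0.65  0.71 -0.44] 0.59
   + 40 [ 0.42  0.72 -0.64  1.79 -0.47  0.66  0.1 ] 0.54
   + 80 [ 0.52  0.78 -0.82  1.78 -0.24  0.63  0.61] 0.45
   + 100 [ 0.57  0.82 -0.9   1.78 -0.12  0.62  0.86] 0.37
   + 120 [ 0.61  0.86 -0.98  1.77  0.01  0.62  1.09] 0.29
   + 130 [ 0.61  0.86 -0.98  1.77  0.01  0.62  1.09] 0.29
-180 start [ 0.19  0.65 -0.29  1.81 -0.79  0.77 -1.11] 0.53
   + 40 [ 0.3   0.68 -0.46  1.8  -0.65  0.71 -0.53] 0.59
   + 80 [ 0.42  0.72 -0.64  1.79 -0.47  0.66  0.02] 0.54
   + 100 [ 0.47  0.75 -0.73  1.78 -0.36  0.64  0.28] 0.52
   + 120 [ 0.52  0.78 -0.81  1.78 -0.25  0.63  0.53] 0.46
   + 130 [ 0.52  0.78 -0.81  1.78 -0.25  0.63  0.53] 0.46
-225 start [ 0.07  0.63 -0.12  1.82 -0.91  0.83 -1.8 ] 0.41
   + 40 [ 0.18  0.65 -0.28  1.81 -0.8   0.77 -1.19] 0.52
   + 80 [ 0.3   0.68 -0.45  1.8  -0.66  0.71 -0.61] 0.59
   + 100 [ 0.36  0.7  -0.54  1.79 -0.57  0.68 -0.33] 0.56
   + 120 [ 0.41  0.72 -0.63  1.79 -0.47  0.66 -0.06] 0.54
   + 130 [ 0.41  0.72 -0.63  1.79 -0.47  0.66 -0.06] 0.54
```

```bash
python3 - <<'E'
from workcell import env
from h import *
s=env.sense();print(rel(s,to+.155*zt,dialrot(-195)))
E
```

```text
([127.4, 3.3, 11.9], [59.4, 0.28, -0.61])
```

Call:
carry_out([
  [[60, 3, 12], [59.5, 0.3, -0.6], -1],
  [[60, 3, 12], [59.5, 0.3, -0.6], -1],
  [[60, 3, 12], [59.5, 0.3, -0.6], -1],
  [[60, 3, 12], [59.5, 0.3, -0.6], -1],
  [[100, 3, 12], [59.5, 0.3, -0.6], -1],
  [[127, 3, 12], [59.5, 0.3, -0.6], -1],
  [[127, 3, 12], [59.5, 0.3, -0.6], -1],
  [[127, 3, 12], [59.5, 0.3, -0.6], -1],
  [[127, 3, 12], [59.5, 0.3, -0.6], -1],
  [[127, 3, 12], [59.5, 0.3, -0.6], -1],
  [[127, 3, 12], [59.5, 0.3, -0.6], -1],
])

```text
time: 4.42
tool_pos: [0.6202, 0.1487, 0.1546]
eef_rot: [1.98, 1.567, -1.096]
force: [-0.2, -0.5, 0.4]
width: 1.0
```

```bash
python3 log.py;python3 - <<'E'
from workcell import env
from h import *
s=env.sense();p=env.read_camera("wrist");cv2.imwrite("pics/w2.png",p["color"][:,:,::-1])
import pickle;pickle.dump((s,p),open("w2.pkl","wb"))
from fk import fk
print(fk(s["joint_pos"])[0]-s["tool_pos"]); print(rel(s,to+.155*zt,dialrot(-195)))
print(proj(cam(p,s),[to+zt*.106,to+zt*.092+xt*.031+yt*.031]))
E
```

```text
4.42 q [ 0.203  0.576 -0.21   1.786 -0.779  0.895 -1.376] p [0.6202 0.1487 0.1546] F [-0.2 -0.5  0.4] M [-0.68  0.16  0.03] w 1.0
[ 1.09008475e-05 -1.71098088e-05 -2.76795080e-05]
([2.5, -1.2, -0.9], [-0.01, -0.01, -0.19])
[[274.42032534 236.23603941]
 [247.28557048 275.23634042]]
```

View pics/w2.png

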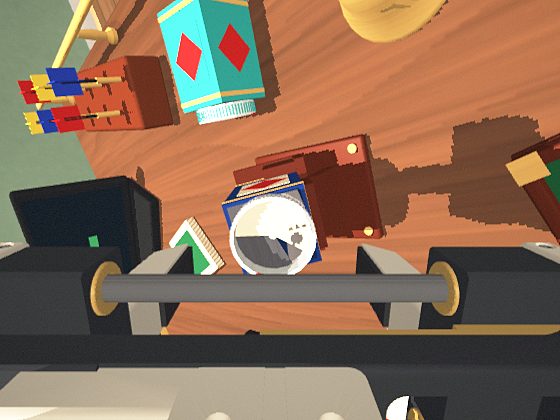

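```bash
python3 - <<'E'
import cv2
im=cv2.imread("pics/w2.png")[165:285,200:345];cv2.imwrite("pics/w2c.png",cv2.resize(im,None,fx=5,fy=5,interpolation=cv2.INTER_CUBIC))
E
```

```text
(no output)
```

View pics/w2c.png

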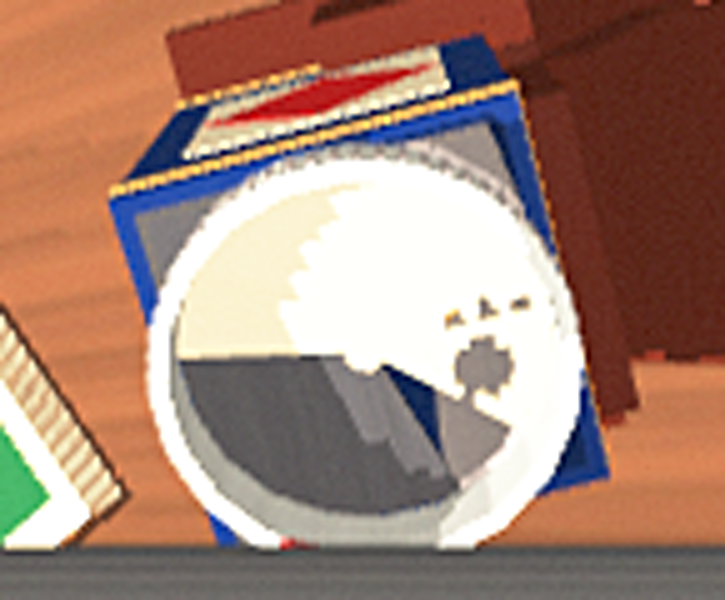

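```bash
python3 - <<'E'
t=open("fit_tin.py").read()
t=t.replace("def pose","""s2,p2=pickle.load(open("w2.pkl","rb"));c2=cam(p2,s2);W2=lambda x,y:(200+x/5,165+y/5)
obs+=[(c2,(r,-r,.092),W2(112,200)),(c2,(-r,-r,.092),W2(518,93)),(c2,(-r,r,.092),W2(607,478))]
def pose""",1)
t=t.replace("e=[(proj","e=rim(o,Rm)+[(proj")
t=t.replace("def f(","""ph=np.linspace(0,2*np.pi,181);circ=np.c_[.0305*np.cos(ph),.0305*np.sin(ph),0*ph+.106]
def rim(o,Rm):
    q=proj(c2,o+circ@Rm.T);a=q[:,0].min()-(200+148/5);b=q[:,0].max()-(200+581/5)
    q=proj(cw,o+circ@Rm.T);c=q[:,0].min()-(220+185/5);d=q[:,0].max()-(220+470/5);e=q[:,1].min()-(130+187/5);g=q[:,1].max()-(130+472/5)
    return [np.array([a,b]),np.array([c,d]),np.array([e,g])]
def f(""")
open("fit_tin.py","w").write(t)
E
python3 fit_tin.py
```

```text
[0.6301 0.2469 0.04  ] [-9.634e+01  5.009e+01 -8.000e-02]
[[ 0.4 -0.3]
 [ 0.3 -1.1]
 [ 1.4 -1. ]
 [-1.1  0.5]
 [ 0.8 -0.2]
 [ 0.   0.1]
 [-0.5  0.2]
 [-0.5  0.7]
 [-2.4 -1.2]
 [-0.1 -1.6]
 [-0.9 -0.5]
 [-0.1 -0.4]
 [ 0.5 -0.5]]
dial top [0.6226 0.1793 0.1213]
```

```bash
python3 - <<'E'
t=open("fit_tin.py").read()
t=t.replace("return [np.array([a,b]),np.array([c,d]),np.array([e,g])]","return [np.array([a+b,a-b])*[.5,K],np.array([c+d,c-d])*[.5,K],np.array([e+g,e-g])*[.5,K]]").replace("def rim","K=0.0\ndef rim")
open("fit_tin.py","w").write(t)
E
python3 fit_tin.py; sed 's/^K=0.0/K=0.0;obs=obs[:5]+obs[7:]/' fit_tin.py > f2.py; sed -i 's/^np.save.*//' f2.py; python3 f2.py
python3 - <<'E'
exec(open('fit_tin.py').read().replace('np.save','#'))
K=1;print(rim(o,Rm))
E
```

```text
[0.63   0.2477 0.0391] [-9.636e+01  5.007e+01 -7.000e-02]
[[ 0.2  0. ]
 [-0.5  0. ]
 [ 0.1  0. ]
 [-1.1  0.4]
 [ 0.7 -0.1]
 [-0.2  0. ]
 [-0.6  0.1]
 [-0.6  0.7]
 [-2.2 -1.1]
 [-0.3 -1.5]
 [-0.4 -0.6]
 [-0.1 -0.4]
 [ 0.4 -0.9]]
dial top [0.6225 0.1801 0.1204]
[0.6301 0.2472 0.0398] [-9.641e+01  5.006e+01 -6.000e-02]
[[ 0.1  0. ]
 [-0.5  0. ]
 [ 0.2  0. ]
 [-1.2  0.4]
 [ 0.8 -0.1]
 [-0.1  0.1]
 [-0.6  0.2]
 [-0.5  0.7]
 [-0.7 -0.6]
 [-0.1 -0.3]
 [ 0.5 -0.6]]
dial top [0.6225 0.1795 0.1211]
[0.63   0.2477 0.0391] [-9.636e+01  5.007e+01 -7.000e-02]
[[ 0.2  0. ]
 [-0.5  0. ]
 [ 0.1  0. ]
 [-1.1  0.4]
 [ 0.7 -0.1]
 [-0.2  0. ]
 [-0.6  0.1]
 [-0.6  0.7]
 [-2.2 -1.1]
 [-0.3 -1.5]
 [-0.4 -0.6]
 [-0.1 -0.4]
 [ 0.4 -0.9]]
dial top [0.6225 0.1801 0.1204]
[array([0.19325991, 1.1730205 ]), array([-0.5332991 ,  1.60382644]), array([0.12323348, 2.5963802 ])]
```

```bash
python3 - <<'E'
from workcell import env
from h import *
s=env.sense();print(to,rel(s,to+.096*zt,dialrot(-195)))
from fk import *
q=simmove(s["joint_pos"],to+.096*zt,dialrot(-195));print(q.round(2),margin(q))
for b in (30,60,90,120): q=simmove(q,to+.096*zt,dialrot(-195+b));print(q.round(2),margin(q))
E
```

```text
[0.63001727 0.24766798 0.03909531] ([56.1, -1.4, -1.7], [0.26, 0.03, 0.06])
[ 0.16  0.63 -0.24  1.81 -0.82  0.79 -1.35] [2.46 1.07 1.03 0.76 0.5  0.67 1.39]
[ 0.25  0.65 -0.37  1.81 -0.73  0.74 -0.9 ] [2.37 1.09 0.9  0.76 0.59 0.62 1.84]
[ 0.33  0.68 -0.5   1.8  -0.61  0.7  -0.48] [2.29 1.12 0.77 0.77 0.71 0.58 2.26]
[ 0.42  0.71 -0.64  1.79 -0.47  0.67 -0.07] [2.2  1.15 0.63 0.78 0.85 0.55 2.67]
[ 0.5   0.76 -0.77  1.78 -0.31  0.64  0.32] [2.12 1.2  0.5  0.79 1.01 0.52 2.42]
```

Call:
carry_out([
  [[30, -1.4, -1.7], [0.3, 0, 0], -1],
  [[45, -1.4, -1.7], [0.3, 0, 0], -1],
  [[56, -1.4, -1.7], [0.3, 0, 0], -1],
  [[56, -1.4, -1.7], [0.3, 0, 0], -1],
  [[56, -1.4, -1.7], [0.3, 0, 0], -1],
])

```text
time: 4.88
tool_pos: [0.6232, 0.1859, 0.1128]
eef_rot: [1.982, 1.567, -1.101]
force: [0.4, -0.9, 0.2]
width: 0.999
```

```bash
python3 log.py;python3 - <<'E'
from workcell import env
from h import *
s=env.sense();p=env.read_camera("wrist");cv2.imwrite("pics/w3.png",p["color"][:,:,::-1])
print(rel(s,to+.096*zt,dialrot(-195)))
E
```

```text
4.88 q [ 0.162  0.635 -0.242  1.813 -0.822  0.789 -1.352] p [0.6232 0.1859 0.1128] F [ 0.4 -0.9  0.2] M [-0.76  0.1   0.01] w 0.999
([0.4, -0.2, -0.3], [-0.02, 0.03, 0.06])
```

View pics/w3.png

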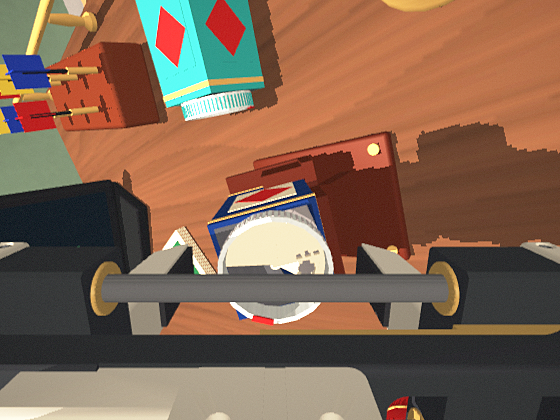

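Call:
carry_out([
  [[0, 0, 0], [0, 0, 0], 1],
  [[0, 0, 0], [0, 0, 0], 1],
  [[0, 0, 0], [0, 0, 0], 1],
  [[0, 0, 0], [0, 0, 0], 1],
  [[0, 0, 0], [0, 0, 0], 1],
  [[0, 0, 0], [0, 0, 0], 1],
  [[0, 0, 0], [0, 0, 0], 1],
], force=8)

```text
time: 5.52
tool_pos: [0.6237, 0.1851, 0.1133]
eef_rot: [1.983, 1.565, -1.1]
force: [-1.1, -2.0, 1.9]
width: 0.666
```

```bash
python3 log.py
```

```text
5.52 q [ 0.162  0.634 -0.241  1.812 -0.822  0.789 -1.352] p [0.6237 0.1851 0.1133] F [-1.1 -2.   1.9] M [-0.77  0.26  0.09] w 0.666
```

Call:
carry_out([
  [[0, 0, 0], [-3, 0, 0], 1],
  [[0, 0, 0], [-8, 0, 0], 1],
  [[0, 0, 0], [-13, 0, 0], 1],
  [[0, 0, 0], [-18, 0, 0], 1],
  [[0, 0, 0], [-23, 0, 0], 1],
  [[0, 0, 0], [-28, 0, 0], 1],
  [[0, 0, 0], [-33, 0, 0], 1],
  [[0, 0, 0], [-38, 0, 0], 1],
  [[0, 0, 0], [-43, 0, 0], 1],
  [[0, 0, 0], [-48, 0, 0], 1],
  [[0, 0, 0], [-53, 0, 0], 1],
  [[0, 0, 0], [-58, 0, 0], 1],
  [[0, 0, 0], [-60, 0, 0], 1],
  [[0, 0, 0], [-60, 0, 0], 1],
])

```text
time: 6.68
tool_pos: [0.6234, 0.1866, 0.1144]
eef_rot: [1.236, 1.629, -0.141]
force: [-2.2, 0.6, 6.5]
width: 0.665
```

```bash
python3 log.py;python3 - <<'E'
from workcell import env
from h import *
s=env.sense();p=env.read_camera("wrist");cv2.imwrite("pics/w4.png",p["color"][:,:,::-1])
print(rel(s,to+.096*zt,dialrot(-135)))
E
```

```text
6.68 q [ 0.334  0.677 -0.5    1.796 -0.614  0.706 -0.474] p [0.6234 0.1866 0.1144] F [-2.2  0.6  6.5] M [0.33 0.32 0.33] w 0.665
([1.2, -1.0, 0.7], [0.18, -0.1, -0.03])
```

View pics/w4.png

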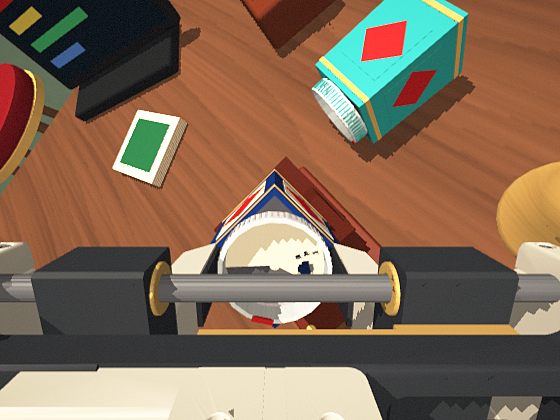

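Call:
carry_out([
  [[0, 0, 0], [-4, 0, 0], 1],
  [[0, 0, 0], [-9, 0, 0], 1],
  [[0, 0, 0], [-14, 0, 0], 1],
  [[0, 0, 0], [-19, 0, 0], 1],
  [[0, 0, 0], [-24, 0, 0], 1],
  [[0, 0, 0], [-29, 0, 0], 1],
  [[0, 0, 0], [-34, 0, 0], 1],
  [[0, 0, 0], [-39, 0, 0], 1],
  [[0, 0, 0], [-43, 0, 0], 1],
  [[0, 0, 0], [-46, 0, 0], 1],
  [[0, 0, 0], [-49, 0, 0], 1],
  [[0, 0, 0], [-51, 0, 0], 1],
  [[0, 0, 0], [-51, 0, 0], 1],
])

```text
time: 7.82
tool_pos: [0.6222, 0.1872, 0.1149]
eef_rot: [0.54, 1.429, 0.538]
force: [-6.1, -2.7, 6.7]
width: 0.664
```

```bash
python3 log.py;python3 - <<'E'
from workcell import env
from h import *
s=env.sense();p=env.read_camera("wrist");cv2.imwrite("pics/w5.png",p["color"][:,:,::-1])
import pickle;pickle.dump((s,p),open("w5.pkl","wb"))
print(rel(s,to+.096*zt,dialrot(-84)))
Rc=R.from_rotvec(s["eef_rot"]).as_matrix();print("M tool",Rc.T@s["moment"])
E
```

```text
7.82 q [ 0.476  0.741 -0.729  1.784 -0.368  0.652  0.208] p [0.6222 0.1872 0.1149] F [-6.1 -2.7  6.7] M [-0.22  0.83  0.77] w 0.664
([1.2, -2.0, 0.8], [0.22, -0.17, -0.15])
M tool [-0.07216787  1.13291811 -0.18947917]
```

View pics/w5.png

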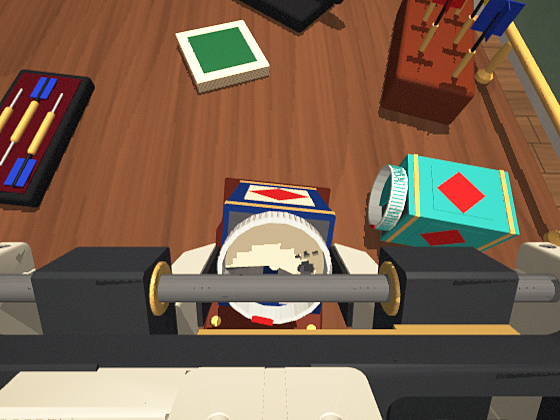

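Call:
carry_out([
  [[0.5, -1, 0.4], [-2, 0, 0], 1],
  [[0.5, -1, 0.4], [-5, 0, 0], 1],
  [[0.5, -1, 0.4], [-8, 0, 0], 1],
  [[0.5, -1, 0.4], [-9, 0, 0], 1],
  [[0.5, -1, 0.4], [-9, 0, 0], 1],
])

```text
time: 8.28
tool_pos: [0.6219, 0.1872, 0.1144]
eef_rot: [0.415, 1.374, 0.645]
force: [-4.7, -2.7, 5.7]
width: 0.662
```

```bash
python3 log.py;python3 - <<'E'
from workcell import env
from h import *
s=env.sense();p=env.read_camera("wrist");cv2.imwrite("pics/w6.png",cv2.resize(p["color"][180:340,180:380,::-1],None,fx=3.5,fy=3.5,interpolation=cv2.INTER_CUBIC))
print(rel(s,to+.096*zt,dialrot(-84)))
Rc=R.from_rotvec(s["eef_rot"]).as_matrix();print("M tool",Rc.T@s["moment"])
E
```

```text
8.28 q [ 0.499  0.757 -0.768  1.782 -0.317  0.646  0.322] p [0.6219 0.1872 0.1144] F [-4.7 -2.7  5.7] M [-0.18  0.67  0.37] w 0.662
([0.9, -1.8, 0.9], [9.19, -0.24, -0.22])
M tool [ 0.1355753   0.77468    -0.05267009]
```

View pics/w6.png

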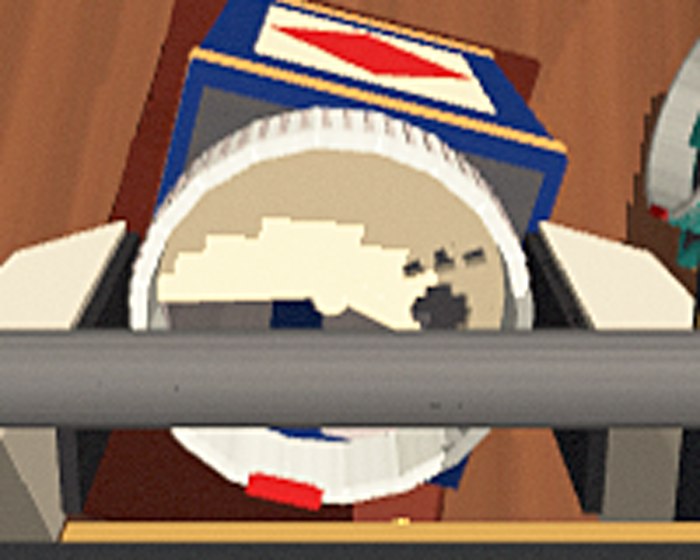

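Call:
carry_out([
  [[0, -0.5, 0.3], [-2, 0, 0], 1],
  [[0, -0.5, 0.3], [-4, 0, 0], 1],
  [[0, -0.5, 0.3], [-4, 0, 0], 1],
  [[0, -0.5, 0.3], [-4, 0, 0], 1],
])

```text
time: 8.67
tool_pos: [0.6218, 0.1871, 0.1142]
eef_rot: [0.361, 1.35, 0.69]
force: [-3.8, -1.4, 4.9]
width: 0.665
```

```bash
python3 log.py;python3 - <<'E'
from workcell import env
from h import *
s=env.sense();p=env.read_camera("wrist");cv2.imwrite("pics/w7.png",cv2.resize(p["color"][180:340,180:380,::-1],None,fx=3.5,fy=3.5,interpolation=cv2.INTER_CUBIC))
print(rel(s,to+.096*zt,dialrot(-75)))
Rc=R.from_rotvec(s["eef_rot"]).as_matrix();print("M tool",Rc.T@s["moment"])
E
```

```text
8.67 q [ 0.509  0.764 -0.785  1.781 -0.295  0.645  0.371] p [0.6218 0.1871 0.1142] F [-3.8 -1.4  4.9] M [-0.3   0.58  0.37] w 0.665
([0.8, -1.8, 0.9], [4.07, -0.27, -0.29])
M tool [ 0.07008004  0.7348587  -0.13295257]
```

View pics/w7.png

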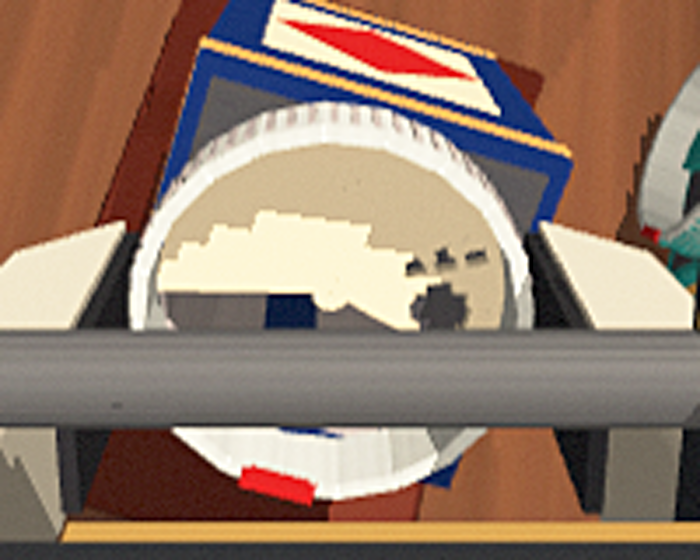

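Call:
carry_out([
  [[0, 0, 0], [0, 0, 0], -1],
  [[0, 0, 0], [0, 0, 0], -1],
  [[0, 0, 0], [0, 0, 0], -1],
  [[0, 0, 0], [0, 0, 0], -1],
  [[-20, 0, 0], [0, 0, 0], -1],
  [[-60, 0, 0], [0, 0, 0], -1],
  [[-100, 0, 0], [0, 0, 0], -1],
  [[-110, 0, 0], [0, 0, 0], -1],
  [[-110, 0, 0], [0, 0, 0], -1],
])

```text
time: 9.47
tool_pos: [0.6169, 0.1137, 0.2003]
eef_rot: [0.361, 1.345, 0.685]
force: [0.7, 0.7, -0.3]
width: 1.0
```

```bash
python3 log.py;python3 - <<'E'
from workcell import env
from h import *
import pickle
s=env.sense();p=env.read_camera("wrist");cv2.imwrite("pics/w8.png",p["color"][:,:,::-1])
cw=cam(p,s);cv2.imwrite("pics/w8c.png",cv2.resize(p["color"][100:260,180:340,::-1],None,fx=3.7,fy=3.7,interpolation=cv2.INTER_CUBIC))
im=p["color"].copy()
pickle.dump((s,p),open("w8.pkl","wb"))
r=.031
print(proj(cw,[to+zt*.106]+[to+zt*.092+xt*a*r+yt*b*r for a,b in ((1,1),(1,-1),(-1,-1),(-1,1))]).round(1))
E
```

```text
9.47 q [ 0.65   0.653 -0.812  1.708 -0.31   0.868  0.39 ] p [0.6169 0.1137 0.2003] F [ 0.7  0.7 -0.3] M [-0.75 -0.04 -0.04] w 1.0
[[270.5 213.9]
 [249.3 168. ]
 [313.3 190. ]
 [290.5 249.4]
 [229.5 229.6]]
```

View pics/w8.png

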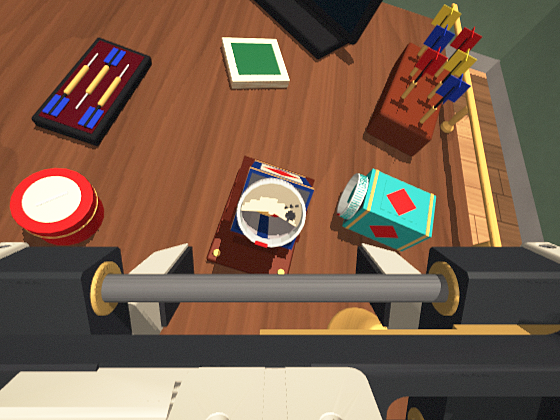

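View pics/w8c.png

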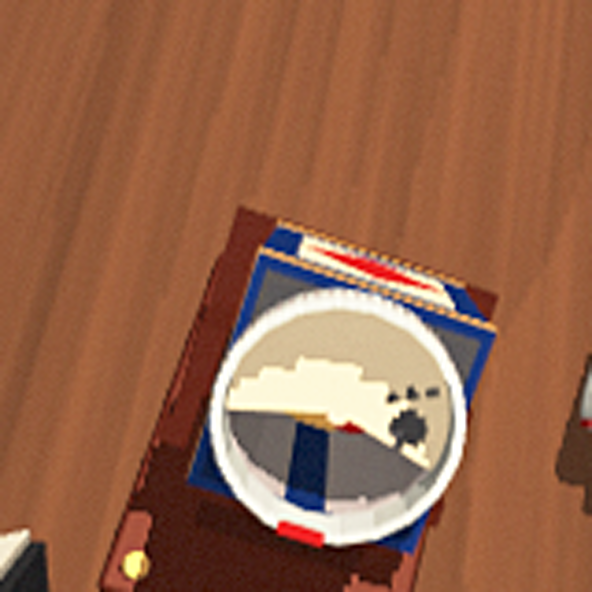

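```bash
python3 - <<'E'
from h import *
from fk import *
ps,cs=pickle.load(open("ps.pkl","rb"))
s,p=pickle.load(open("w8.pkl","rb"));cw=cam(p,s);s5,p5=pickle.load(open("w5.pkl","rb"));c5=cam(p5,s5)
# turquoise: corner top-left body at w8 (370,170) & w5 (413,155); lid left edge w8 (338,195)/w5 (370,200)
print(tri((cw,(370,170)),(c5,(413,155))), tri((cw,(435,188)),(c5,(507,165))), tri((cw,(343,198)),(c5,(375,205))))
q0=s["joint_pos"]
an=lambda a:hv*np.cos(np.radians(a))+up*np.sin(np.radians(a))
tray=np.array([.5753,-.0606,0])
for dg in (-40,-50,-60,-70):
    d=an(dg);g=to+.060*zt
    Rg=mat(d,-yt)
    q=simmove(q0,[.60,.16,.30],mat(an(-95),-yt));qa=q
    q=simmove(q,g+.019*d-.09*d,Rg);q=simmove(q,g+.019*d,Rg);print(dg,"grasp",q.round(2),margin(q))
    q=simmove(q,g+.019*d+[0,0,.15],Rg)
    for e in (0,30,60):
        tz=an(-e);tx=an(90-e);dd=an(dg-50-e)
        out=tray+[.015,.04,.055]; o=out-.106*tz+.0305*tx
        T=o+.06*tz+.019*dd
        q=simmove(q,T,mat(dd,-yt));print("   e",e,T.round(3),q.round(2),margin(q).min())
E
```

```text
(array([0.72439345, 0.26462457, 0.10960342]), [1.5220419557081644, 2.3544372307998134]) (array([0.82233011, 0.27875603, 0.08403645]), [1.1122172495224967, 1.68241425127186]) (array([0.71970451, 0.25796463, 0.04739089]), [0.15967580956374544, 0.23066720474281835])
-40 grasp [-0.6   1.01 -0.18  1.21  0.67  1.68 -1.07] [2.02 1.08 1.09 1.13 1.99 0.32 1.67]
   e 0 [0.595 0.025 0.066] [ 0.18  0.61 -0.45  1.78  0.35  0.83 -0.55] 0.71
   e 30 [0.594 0.013 0.088] [ 0.73  0.76 -0.82  1.78 -0.    0.77 -0.03] 0.45
   e 60 [ 0.592 -0.008  0.101] [ 1.05  1.12 -1.04  1.68 -0.17  0.92  0.3 ] 0.23
-50 grasp [-0.54  0.92 -0.23  1.3   0.62  1.53 -1.06] [2.08 1.17 1.04 1.22 1.94 0.47 1.68]
   e 0 [0.596 0.028 0.067] [ 0.34  0.63 -0.54  1.8   0.2   0.76 -0.36] 0.64
   e 30 [0.594 0.016 0.09 ] [ 0.85  0.86 -0.9   1.76 -0.09  0.79  0.11] 0.37
   e 60 [ 0.592 -0.006  0.104] [ 1.09  1.25 -1.07  1.65 -0.23  0.98  0.38] 0.2
-60 grasp [-0.46  0.84 -0.27  1.38  0.57  1.38 -1.03] [2.16 1.25 1.   1.19 1.89 0.62 1.71]
   e 0 [0.596 0.032 0.068] [ 0.51  0.68 -0.65  1.8   0.06  0.72 -0.17] 0.6
   e 30 [0.595 0.018 0.092] [ 0.94  0.98 -0.96  1.74 -0.16  0.82  0.23] 0.31
   e 60 [ 0.592 -0.005  0.107] [ 1.12  1.37 -1.09  1.61 -0.28  1.05  0.46] 0.18
-70 grasp [-0.37  0.77 -0.31  1.47  0.5   1.22 -0.98] [2.25 1.21 0.96 1.1  1.82 0.78 1.76]
   e 0 [0.596 0.035 0.069] [ 0.66  0.75 -0.74  1.8  -0.06  0.72  0.01] 0.53
   e 30 [0.595 0.02  0.095] [ 1.    1.1  -1.    1.71 -0.24  0.87  0.34] 0.27
   e 60 [ 0.592 -0.005  0.11 ] [ 1.13  1.49 -1.1   1.57 -0.34  1.12  0.53] 0.17
```

```bash
python3 - <<'E'
from h import *
import pickle
ps,cs=pickle.load(open("ps.pkl","rb"))
S=lambda x,y:np.array([265+x/6,170+y/6])
T=lambda x,y:np.array([160+x/6,162+y/6])
for a,b in [((672,393),(222,78)),((555,418),(338,97)),((600,380),(275,148))]:
    print(tri((cs["scene"],S(*a)),(cs["top"],T(*b))))
print(to,to+.06*zt)
E
```

```text
(array([0.75456856, 0.30428483, 0.05673307]), [0.6545781929102497, 0.5743338531029654])
(array([0.74227137, 0.24008796, 0.05979174]), [1.461980613622233, 1.2729937999665821])
(array([0.71908264, 0.28111802, 0.04310862]), [2.4651198175927296, 2.181263327690475])
[0.63001727 0.24766798 0.03909531] [0.62574888 0.20939742 0.08510775]
```

```bash
cat >> h.py <<'E'
an=lambda a:hv*np.cos(np.radians(a))+up*np.sin(np.radians(a))
E
python3 - <<'E'
from workcell import env
from h import *
s=env.sense();print(rel(s,[.617,.17,.30],mat(an(-95),-yt)))
E
```

```text
([-42.5, 102.4, 30.4], [18.49, 5.67, -34.78])
```

Call:
carry_out([
  [[-42, 102, 30], [18.5, 5.7, -34.8], -1],
  [[-42, 102, 30], [18.5, 5.7, -34.8], -1],
  [[-42, 102, 30], [18.5, 5.7, -34.8], -1],
  [[-42, 102, 30], [18.5, 5.7, -34.8], -1],
  [[-42, 102, 30], [18.5, 5.7, -34.8], -1],
  [[-42, 102, 30], [18.5, 5.7, -34.8], -1],
  [[-42, 102, 30], [18.5, 5.7, -34.8], -1],
])

```text
time: 10.1
tool_pos: [0.6147, 0.1779, 0.2983]
eef_rot: [0.147, 1.566, -0.012]
force: [-1.2, 1.9, -0.5]
width: 1.0
```

```bash
python3 log.py; python3 - <<'E'
from workcell import env
from h import *
s=env.sense();g=to+.06*zt;d=an(-50);print(rel(s,g+.019*d-.1*d,mat(d,-yt)))
E
```

```text
10.1 q [-0.01   0.443 -0.47   1.424  0.126  1.277 -0.572] p [0.6147 0.1779 0.2983] F [-1.2  1.9 -0.5] M [-0.05 -0.02 -0.02] w 1.0
([157.8, 71.3, 8.7], [0.58, 0.04, -44.9])
```

Call:
carry_out([
  [[30, 60, 5], [0.6, 0, -15], -1],
  [[50, 90, 9], [0.6, 0, -30], -1],
  [[70, 110, 9], [0.6, 0, -45], -1],
  [[90, 110, 9], [0.6, 0, -45], -1],
  [[110, 100, 9], [0.6, 0, -45], -1],
  [[135, 85, 9], [0.6, 0, -45], -1],
  [[157, 72, 9], [0.6, 0, -45], -1],
  [[157, 72, 9], [0.6, 0, -45], -1],
  [[157, 72, 9], [0.6, 0, -45], -1],
  [[157, 72, 9], [0.6, 0, -45], -1],
])

```text
time: 10.93
tool_pos: [0.6328, 0.261, 0.149]
eef_rot: [-0.462, 1.538, -0.631]
force: [-0.1, 0.1, 0.3]
width: 0.996
```

```bash
python3 log.py; python3 - <<'E'
from workcell import env
from h import *
import pickle
s=env.sense();g=to+.06*zt;d=an(-50);print(rel(s,g+.019*d,mat(d,-yt)))
p=env.read_camera("wrist");c=cam(p,s);im=p["color"][:,:,::-1].copy();pickle.dump((s,p),open("w9.pkl","wb"))
r=.031
for a,b,z in [(1,1,.092),(1,-1,.092),(1,1,0),(1,-1,0),(0,0,.106),(-1,-1,.092)]:
    u=proj(c,to+zt*z+xt*a*r+yt*b*r)[0];cv2.circle(im,(int(u[0]),int(u[1])),2,(0,255,0),-1)
cv2.imwrite("pics/w9.png",im)
E
```

```text
10.93 q [-0.607  0.916 -0.226  1.099  0.589  1.727 -0.995] p [0.6328 0.261  0.149 ] F [-0.1  0.1  0.3] M [ 0.71 -0.21 -0.01] w 0.996
([101.4, 0.9, -1.3], [-0.07, -0.02, -0.14])
```

View pics/w9.png

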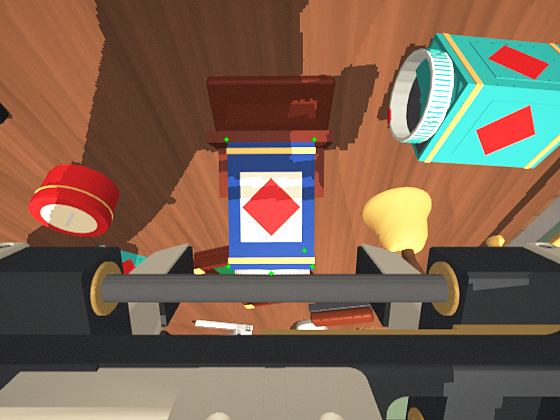

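Call:
carry_out([
  [[30, 1, -1], [0, 0, 0], -1],
  [[60, 1, -1], [0, 0, 0], -1],
  [[85, 1, -1], [0, 0, 0], -1],
  [[100, 1, -1], [0, 0, 0], -1],
  [[101, 1, -1], [0, 0, 0], -1],
  [[101, 1, -1], [0, 0, 0], -1],
])

```text
time: 11.48
tool_pos: [0.6266, 0.1969, 0.0746]
eef_rot: [-0.455, 1.535, -0.631]
force: [-0.8, 0.9, 0.9]
width: 1.0
```

```bash
python3 log.py; python3 - <<'E'
from workcell import env
from h import *
s=env.sense();g=to+.06*zt;d=an(-50);print(rel(s,g+.019*d,mat(d,-yt)))
p=env.read_camera("wrist");im=p["color"][:,:,::-1].copy();cv2.imwrite("pics/w10.png",im)
E
```

```text
11.48 q [-0.534  0.918 -0.225  1.296  0.621  1.534 -1.055] p [0.6266 0.1969 0.0746] F [-0.8  0.9  0.9] M [ 0.75 -0.19  0.02] w 1.0
([3.0, 2.7, -2.3], [-0.37, 0.05, -0.4])
```

View pics/w10.png

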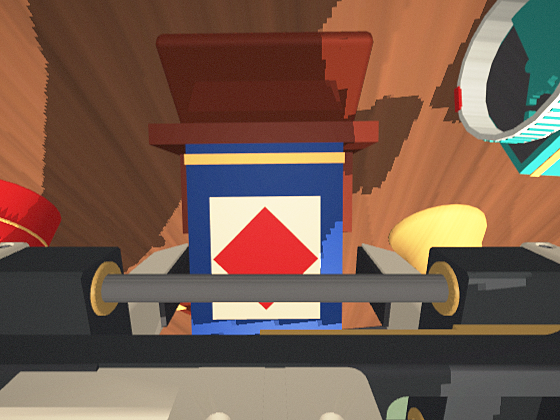

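Call:
carry_out([
  [[3, 3, -2.3], [-0.4, 0, -0.4], -1],
  [[3, 3, -2.3], [-0.4, 0, -0.4], -1],
  [[3, 3, -2.3], [-0.4, 0, -0.4], -1],
])

```text
time: 11.78
tool_pos: [0.6246, 0.2004, 0.0712]
eef_rot: [-0.465, 1.536, -0.628]
force: [-0.3, 0.1, 0.6]
width: 1.001
```

```bash
python3 log.py; python3 - <<'E'
from workcell import env
from h import *
s=env.sense();g=to+.06*zt;d=an(-50);print(rel(s,g+.019*d,mat(d,-yt)))
E
```

```text
11.78 q [-0.541  0.923 -0.226  1.296  0.623  1.534 -1.056] p [0.6246 0.2004 0.0712] F [-0.3  0.1  0.6] M [ 0.66 -0.14  0.04] w 1.001
([2.5, -2.0, 0.2], [0.09, 0.19, -0.16])
```

Call:
carry_out([
  [[1.5, -1.5, 0], [0, 0, 0], 1],
  [[1.5, -1.5, 0], [0, 0, 0], 1],
  [[1.5, -1.5, 0], [0, 0, 0], 1],
  [[1.5, -1.5, 0], [0, 0, 0], 1],
  [[1.5, -1.5, 0], [0, 0, 0], 1],
  [[1.5, -1.5, 0], [0, 0, 0], 1],
  [[1.5, -1.5, 0], [0, 0, 0], 1],
  [[1.5, -1.5, 0], [0, 0, 0], 1],
], force=25)

```text
time: 12.45
tool_pos: [0.6241, 0.1983, 0.0709]
eef_rot: [-0.465, 1.536, -0.628]
force: [-2.3, 0.6, 1.5]
width: 0.674
```

```bash
python3 log.py; python3 - <<'E'
from workcell import env
from h import *
s=env.sense();g=to+.06*zt;d=an(-50);print(rel(s,g+.019*d,mat(d,-yt)))
import pickle;pickle.dump(s,open("grasp.pkl","wb"))
Rc=R.from_rotvec(s["eef_rot"]).as_matrix();print("lift dir zworld in tool",Rc.T@[0,0,1], "xt",Rc.T@xt)
E
```

```text
12.45 q [-0.539  0.921 -0.226  1.301  0.624  1.531 -1.056] p [0.6241 0.1983 0.0709] F [-2.3  0.6  1.5] M [ 0.59  0.17 -0.29] w 0.674
([1.0, -0.6, 0.4], [0.11, 0.17, -0.15])
lift dir zworld in tool [-0.76771271 -0.64079339  0.00101897] xt [-0.98411959  0.17747787  0.00319967]
```

Call:
carry_out([
  [[-10, 2, 0], [0, 0, 0], 1],
  [[-25, 4, 0], [0, 0, 0], 1],
  [[-39, 7, 0], [0, 0, 0], 1],
  [[-65, -15, 0], [0, 0, 0], 1],
  [[-90, -36, 0], [0, 0, 0], 1],
  [[-116, -57, 0], [0, 0, 0], 1],
  [[-116, -57, 0], [0, 0, 0], 1],
  [[-116, -57, 0], [0, 0, 0], 1],
])

```text
time: 13.12
tool_pos: [0.6281, 0.2301, 0.1989]
eef_rot: [-0.461, 1.533, -0.626]
force: [0.2, 0.3, -2.4]
width: 0.675
```

```bash
python3 log.py; cat >> h.py <<'E'
import pickle
if os.path.exists("grasp.pkl"):
    _g=pickle.load(open("grasp.pkl","rb"));_R=R.from_rotvec(_g["eef_rot"]).as_matrix()
    Rtin=np.c_[xt,yt,zt]
    def tool_for(o,Rt): # tool pose for a tin pose
        return np.asarray(o)+Rt@(Rtin.T@(_g["tool_pos"]-to)), Rt@Rtin.T@_R
    def tin_now(s):
        Rc=R.from_rotvec(s["eef_rot"]).as_matrix();Rt=Rc@_R.T@Rtin
        return s["tool_pos"]-Rt@(Rtin.T@(_g["tool_pos"]-to)),Rt
    tray=np.array([.5753,-.0606,0])
    def pour(e,out):
        tz=an(-e);tx=an(90-e);Rt=np.c_[tx,np.cross(tz,tx),tz]
        return tool_for(np.asarray(out)-.106*tz+.0305*tx,Rt)
E
python3 - <<'E'
from workcell import env
from h import *
from fk import *
s=env.sense()
for e,out in [(-20,[.59,0.0,.14]),(0,[.59,-.01,.07]),(20,[.59,-.01,.055]),(50,[.59,-.01,.055])]:
    p,Rm=pour(e,out);print(e,p.round(3),rel(s,p,Rm))
p=env.read_camera("wrist");im=p["color"][:,:,::-1].copy();cv2.imwrite("pics/w11.png",im)
E
```

```text
13.12 q [-0.575  0.83  -0.229  1.147  0.595  1.744 -0.956] p [0.6281 0.2301 0.1989] F [ 0.2  0.3 -2.4] M [ 1.   -0.16 -0.04] w 0.675
-20 [0.595 0.051 0.135] ([165.0, -99.4, -13.8], [0.02, 0.14, 29.85])
0 [0.595 0.039 0.083] ([212.5, -74.8, -13.0], [0.11, 0.11, 49.85])
20 [0.594 0.032 0.084] ([216.3, -81.3, -13.0], [0.2, 0.09, 69.85])
50 [0.592 0.012 0.101] ([215.9, -107.8, -13.0], [0.35, 0.04, 99.85])
```

View pics/w11.png

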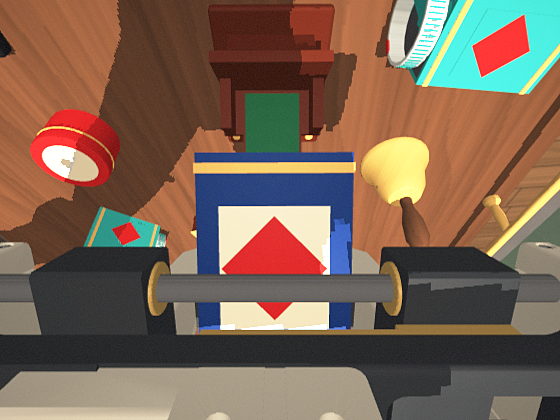

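Call:
carry_out([
  [[30, -40, -3], [0, 0, 5], 1],
  [[60, -70, -6], [0, 0, 10], 1],
  [[90, -90, -9], [0, 0, 15], 1],
  [[120, -95, -11], [0, 0, 20], 1],
  [[145, -99, -13], [0, 0, 25], 1],
  [[165, -99, -14], [0, 0.1, 30], 1],
  [[165, -99, -14], [0, 0.1, 30], 1],
  [[165, -99, -14], [0, 0.1, 30], 1],
  [[165, -99, -14], [0, 0.1, 30], 1],
])

```text
time: 13.92
tool_pos: [0.5936, 0.0506, 0.1325]
eef_rot: [-0.049, 1.576, -0.219]
force: [-0.1, 0.3, -2.2]
width: 0.675
```

```bash
python3 log.py; python3 - <<'E'
from workcell import env
from h import *
s=env.sense()
for e,out in [(-5,[.59,-.01,.075]),(5,[.59,-.01,.065]),(10,[.59,-.01,.06]),(15,[.59,-.01,.06]),(20,[.59,-.01,.06]),(30,[.59,-.01,.06]),(50,[.59,-.01,.06])]:
    p,Rm=pour(e,out);print(e,p.round(3),rel(s,p,Rm))
E
```

```text
13.92 q [-0.015  0.541 -0.377  1.698  0.398  1.051 -0.678] p [0.5936 0.0506 0.1325] F [-0.1  0.3 -2.2] M [ 0.32 -0.08 -0.03] w 0.675
-5 [0.595 0.04  0.083] ([50.0, -1.5, 2.8], [0.07, -0.27, 15.01])
5 [0.595 0.038 0.082] ([51.7, -3.5, 2.8], [0.08, -0.29, 25.01])
10 [0.595 0.036 0.081] ([52.8, -5.0, 2.8], [0.09, -0.3, 30.01])
15 [0.595 0.034 0.085] ([49.2, -7.7, 2.8], [0.09, -0.31, 35.01])
20 [0.594 0.032 0.089] ([45.9, -10.6, 2.8], [0.09, -0.32, 40.01])
30 [0.594 0.026 0.096] ([40.1, -17.4, 2.7], [0.1, -0.34, 50.01])
50 [0.592 0.012 0.106] ([32.3, -33.5, 2.7], [0.11, -0.38, 70.01])
```

Call:
carry_out([
  [[20, 0, 1], [0, 0, 5], 1],
  [[40, -1, 2.8], [0, -0.2, 10], 1],
  [[50, -1.5, 2.8], [0, -0.3, 15], 1],
  [[51, -2.5, 2.8], [0, -0.3, 20], 1],
  [[52, -3.5, 2.8], [0, -0.3, 25], 1],
  [[53, -4, 2.8], [0, -0.3, 27], 1],
  [[53, -5, 2.8], [0, -0.3, 29], 1],
  [[52, -5.5, 2.8], [0, -0.3, 31], 1],
  [[51, -6.5, 2.8], [0, -0.3, 33], 1],
  [[49, -7.7, 2.8], [0, -0.3, 35], 1],
  [[49, -7.7, 2.8], [0, -0.3, 35], 1],
  [[49, -7.7, 2.8], [0, -0.3, 35], 1],
  [[49, -7.7, 2.8], [0, -0.3, 35], 1],
])

```text
time: 15.0
tool_pos: [0.5947, 0.0362, 0.0856]
eef_rot: [0.424, 1.515, 0.262]
force: [-0.1, -0.4, -1.3]
width: 0.674
```

```bash
cat > look.py <<'E'
from workcell import env
from h import *
import sys
n=sys.argv[1]
a=env.read_camera("scene");b=env.read_camera("top")
A=cv2.resize(a["color"][180:300,190:380,::-1],None,fx=4,fy=4,interpolation=cv2.INTER_CUBIC)[:,:400*2]
B=cv2.resize(b["color"][150:280,200:390,::-1],None,fx=4,fy=4,interpolation=cv2.INTER_CUBIC)
cv2.imwrite(f"pics/s{n}.png",A);cv2.imwrite(f"pics/t{n}.png",B)
E
python3 log.py;python3 look.py 1
```

```text
15.0 q [ 0.603  0.694 -0.727  1.797  0.002  0.742 -0.094] p [0.5947 0.0362 0.0856] F [-0.1 -0.4 -1.3] M [-0.67 -0.04 -0.02] w 0.674
```

View pics/s1.png

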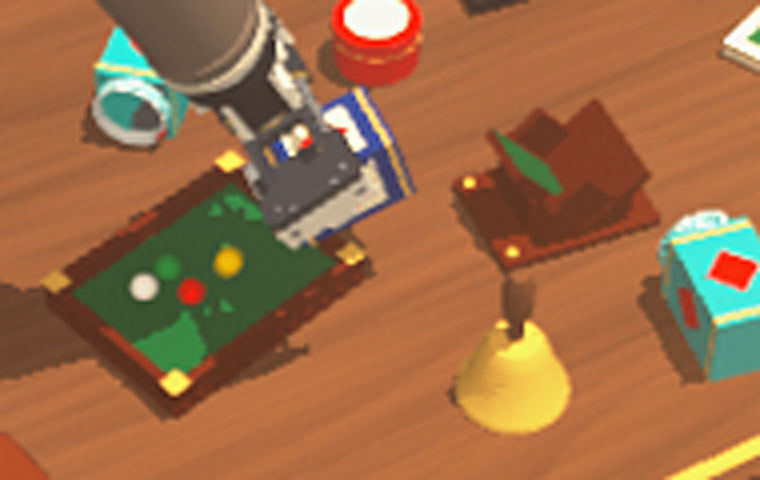

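View pics/t1.png

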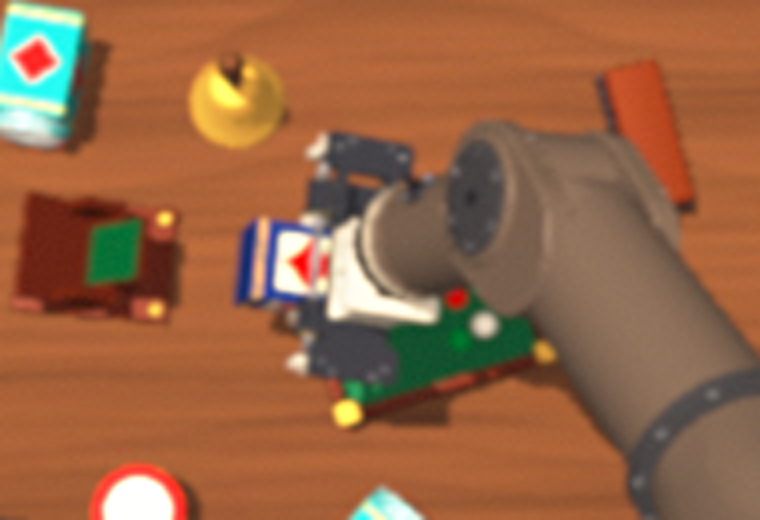

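```bash
python3 - <<'E'
from workcell import env
from h import *
s=env.sense()
p,Rm=pour(-20,[.59,0,.14]);print(rel(s,p,Rm))
p,Rm=tool_for(to+.04*xt+.1*up,Rtin);print(rel(s,p,Rm))
E
```

```text
([-38.3, 34.3, -0.8], [0.14, 0.06, -34.96])
([-17.2, 223.7, 12.6], [0.05, 0.18, -65.04])
```

Call:
carry_out([
  [[-10, 5, 0], [0, 0, -3], 1],
  [[-25, 15, 0], [0, 0, -8], 1],
  [[-45, 34, -1], [0, 0, -14], 1],
  [[-60, 50, 0], [0, 0, -20], 1],
  [[-65, 80, 2], [0, 0, -26], 1],
  [[-65, 115, 5], [0, 0, -32], 1],
  [[-60, 150, 8], [0, 0, -39], 1],
  [[-50, 180, 11], [0, 0, -46], 1],
  [[-35, 205, 12], [0, 0, -53], 1],
  [[-25, 220, 12.6], [0, 0.2, -60], 1],
  [[-17, 224, 12.6], [0, 0.2, -65], 1],
  [[-17, 224, 12.6], [0, 0.2, -65], 1],
  [[-17, 224, 12.6], [0, 0.2, -65], 1],
  [[-17, 224, 12.6], [0, 0.2, -65], 1],
])

```text
time: 16.27
tool_pos: [0.6275, 0.2299, 0.1965]
eef_rot: [-0.465, 1.535, -0.625]
force: [0.5, -0.7, -1.0]
width: 0.677
```

```bash
python3 log.py; python3 - <<'E'
from workcell import env
from h import *
s=env.sense()
print("above(.04xt)",rel(s,*tool_for(to+.04*xt,Rtin)),"final",rel(s,*tool_for(to,Rtin)))
p=env.read_camera("wrist");c=cam(p,s);im=p["color"][:,:,::-1].copy()
o,Rt=tin_now(s);r=.031
for a,b,z in [(1,1,0),(1,-1,0)]:
    u=proj(c,o+Rt@np.array([a*r,b*r,z]))[0];cv2.circle(im,(int(u[0]),int(u[1])),2,(0,255,0),-1)
cv2.imwrite("pics/w12.png",im)
E
```

```text
16.27 q [-0.551  0.839 -0.281  1.145  0.624  1.76  -0.974] p [0.6275 0.2299 0.1965] F [ 0.5 -0.7 -1. ] M [ 0.85 -0.26  0.03] w 0.677
above(.04xt) ([77.5, 63.1, 0.0], [0.08, 0.08, -0.08]) final ([116.8, 55.9, -0.2], [0.08, 0.08, -0.08])
```

View pics/w12.png

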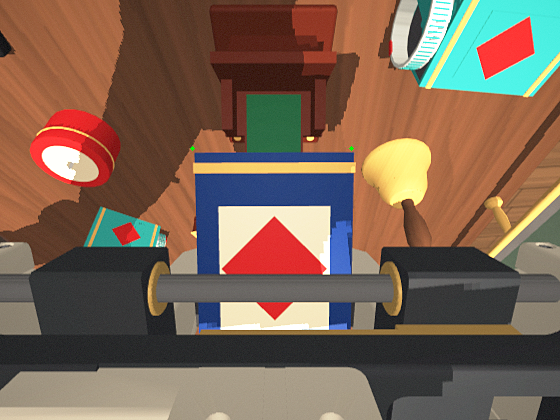

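Call:
carry_out([
  [[25, 20, 0], [0, 0, 0], 1],
  [[50, 42, 0], [0, 0, 0], 1],
  [[70, 60, 0], [0, 0, 0], 1],
  [[77.5, 63, 0], [0, 0, 0], 1],
  [[77.5, 63, 0], [0, 0, 0], 1],
  [[77.5, 63, 0], [0, 0, 0], 1],
])

```text
time: 16.82
tool_pos: [0.6294, 0.2263, 0.1004]
eef_rot: [-0.459, 1.533, -0.628]
force: [-0.0, -0.4, -1.0]
width: 0.676
```

```bash
python3 log.py; python3 - <<'E'
from workcell import env
from h import *
s=env.sense()
print("final",rel(s,*tool_for(to,Rtin)))
E
```

```text
16.82 q [-0.542  0.924 -0.279  1.219  0.638  1.623 -1.056] p [0.6294 0.2263 0.1004] F [-0.  -0.4 -1. ] M [ 0.92 -0.19  0.02] w 0.676
final ([40.7, -3.0, -2.3], [-0.26, 0.09, -0.2])
```

Call:
carry_out([
  [[3, 1, -2.3], [-0.3, 0, -0.2], 1],
  [[8, 0, -2.3], [-0.3, 0, -0.2], 1],
  [[16, -0.5, -2.3], [-0.3, 0, -0.2], 1],
  [[24, -1, -2.3], [-0.3, 0, -0.2], 1],
  [[32, -2, -2.3], [-0.3, 0, -0.2], 1],
  [[37, -2.5, -2.3], [-0.3, 0, -0.2], 1],
  [[39, -2.5, -2.3], [-0.3, 0, -0.2], 1],
  [[39, -2.5, -2.3], [-0.3, 0, -0.2], 1],
  [[39, -2.5, -2.3], [-0.3, 0, -0.2], 1],
])

```text
time: 17.57
tool_pos: [0.6243, 0.1995, 0.072]
eef_rot: [-0.466, 1.535, -0.628]
force: [0.5, -2.0, -0.9]
width: 0.675
```

```bash
python3 log.py; python3 - <<'E'
from workcell import env
from h import *
s=env.sense()
print("final",rel(s,*tool_for(to,Rtin)))
p=env.read_camera("wrist");cv2.imwrite("pics/w13.png",p["color"][:,:,::-1])
E
```

```text
17.57 q [-0.515  0.927 -0.277  1.296  0.655  1.553 -1.076] p [0.6243 0.1995 0.072 ] F [ 0.5 -2.  -0.9] M [ 0.55 -0.04 -0.03] w 0.675
final ([1.5, -0.2, -0.1], [0.03, 0.08, 0.04])
```

View pics/w13.png

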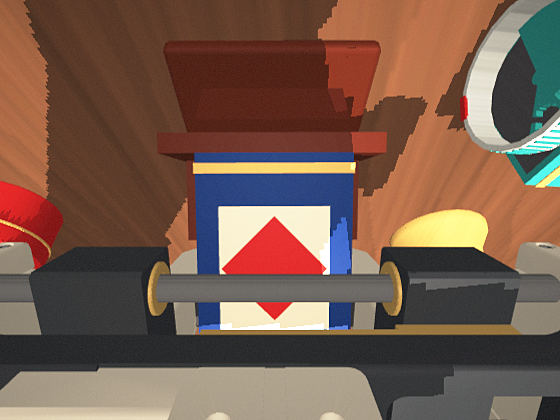

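Call:
carry_out([
  [[1, 0, 0], [0, 0, 0], 1],
  [[1, 0, 0], [0, 0, 0], 1],
  [[1, 0, 0], [0, 0, 0], -1],
  [[1, 0, 0], [0, 0, 0], -1],
  [[1, 0, 0], [0, 0, 0], -1],
  [[1, 0, 0], [0, 0, 0], -1],
  [[1, 0, 0], [0, 0, 0], -1],
  [[-20, 0, 0], [0, 0, 0], -1],
  [[-55, 0, 0], [0, 0, 0], -1],
  [[-95, 0, 0], [0, 0, 0], -1],
  [[-130, 0, 0], [0, 0, 0], -1],
  [[-150, -40, 0], [0, 0, 0], -1],
  [[-150, -60, 0], [0, 0, 0], -1],
  [[-150, -60, 0], [0, 0, 0], -1],
])

```text
time: 18.78
tool_pos: [0.6312, 0.2478, 0.231]
eef_rot: [-0.46, 1.529, -0.629]
force: [0.8, -1.3, 0.5]
width: 1.0
```

```bash
python3 log.py; python3 look.py 2; python3 - <<'E'
from workcell import env
from h import *
s=env.sense();p=env.read_camera("wrist");c=cam(p,s);im=p["color"][:,:,::-1].copy();r=.031
for a,b,z in [(1,1,.092),(1,-1,.092),(1,1,0),(1,-1,0),(0,0,.106)]:
    u=proj(c,to+zt*z+xt*a*r+yt*b*r)[0];cv2.circle(im,(int(u[0]),int(u[1])),2,(0,255,0),-1)
cv2.imwrite("pics/w14.png",im)
E
```

```text
18.78 q [-0.576  0.835 -0.275  1.063  0.621  1.833 -0.948] p [0.6312 0.2478 0.231 ] F [ 0.8 -1.3  0.5] M [ 0.68 -0.15  0.01] w 1.0
```

View pics/s2.png

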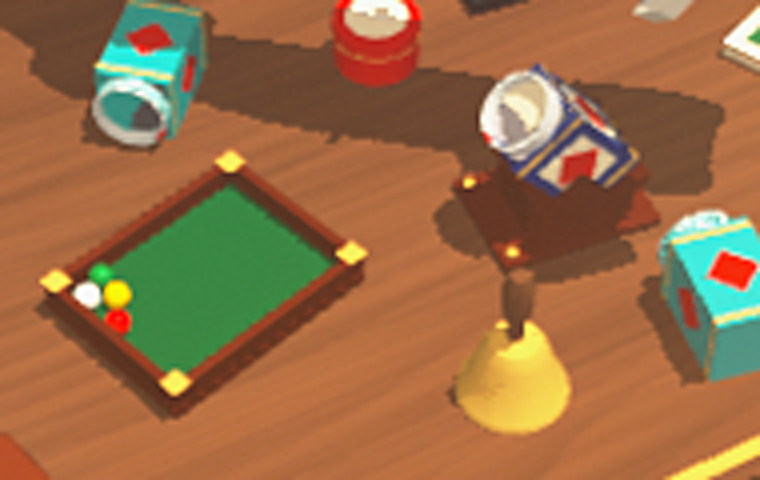

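View pics/t2.png

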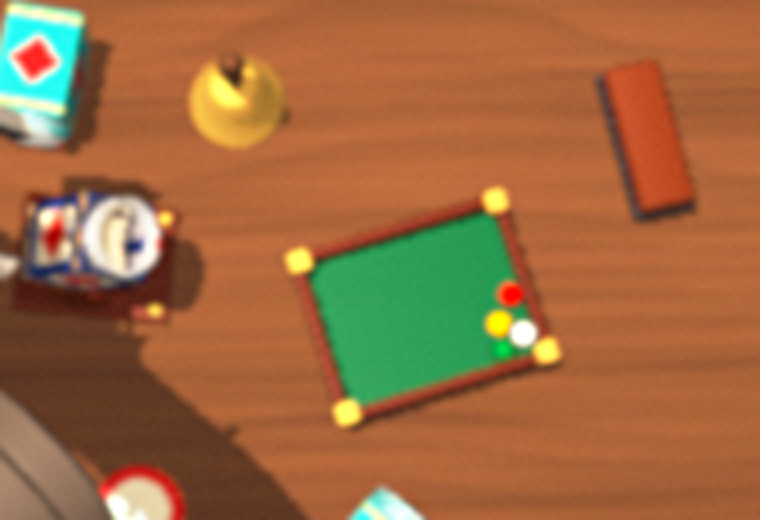

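View pics/w14.png

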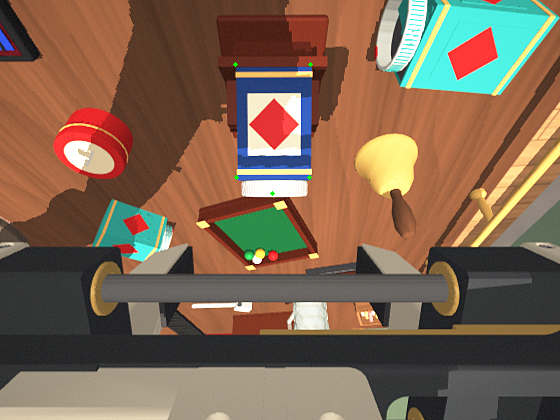

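Call:
carry_out([
  [[0, 0, 0], [0, 0, 0], -1],
  [[0, 0, 0], [0, 0, 0], -1],
  [[0, 0, 0], [0, 0, 0], -1],
  [[0, 0, 0], [0, 0, 0], -1],
  [[0, 0, 0], [0, 0, 0], -1],
  [[0, 0, 0], [0, 0, 0], -1],
])

```text
time: 19.43
tool_pos: [0.6291, 0.2496, 0.2248]
eef_rot: [-0.467, 1.536, -0.627]
force: [0.2, -0.6, -0.3]
width: 0.994
```

```bash
python3 look.py 3; python3 - <<'E'
import cv2,numpy as np
for n in "st":
    a=cv2.imread(f"pics/{n}2.png").astype(int);b=cv2.imread(f"pics/{n}3.png").astype(int);d=np.abs(a-b).max(2);print(n,(d>40).sum())
from workcell import env
from h import *
p=env.read_camera("top");c=cam(p);Rt=np.array([.1303,.0381]);Rt/=np.linalg.norm(Rt)
for m,u in dict(red=(511,294),yel=(499,323),wht=(523,333),grn=(503,348)).items():
    X=onz(c,(200+u[0]/4,150+u[1]/4),.019);d=X[:2]-[.5753,-.0606];print(m,round(d@Rt,3),round(d@[-Rt[1],Rt[0]],3))
s=env.sense();print(s["dq"].round(3))
cv2.imwrite("pics/t4.png",cv2.resize(p["color"][190:230,200:250,::-1],None,fx=12,fy=12,interpolation=cv2.INTER_CUBIC))
E
```

```text
s 2078
t 604
red -0.014 -0.078
yel -0.035 -0.06
wht -0.049 -0.077
grn -0.056 -0.057
[ 0.001 -0.003 -0.002  0.    -0.    -0.    -0.001]
```

View pics/t4.png

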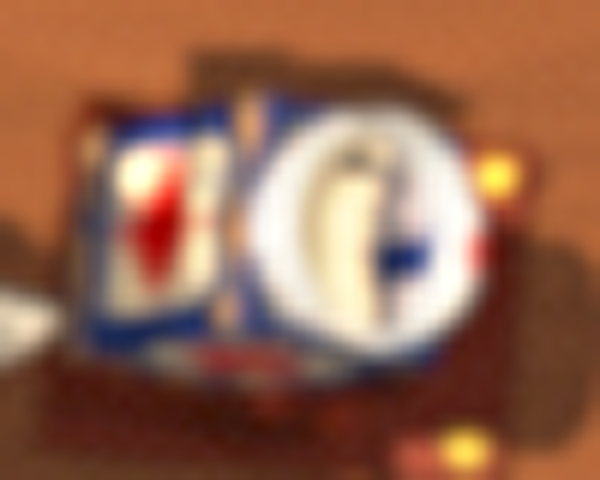

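```bash
python3 - <<'E'
import cv2,numpy as np
a=[cv2.imread(f"pics/s{n}.png") for n in "23"];cv2.imwrite("pics/cmp.png",np.hstack([x[130:400,20:400] for x in a]))
for n,(sl) in dict(s=(slice(230,350),slice(50,150)),t=(slice(270,370),slice(470,560))).items():
    d=np.abs(cv2.imread(f"pics/{n}2.png")[sl].astype(int)-cv2.imread(f"pics/{n}3.png")[sl].astype(int)).max(2);print(n,d.max())
E
```

```text
s 15
t 8
```

View pics/cmp.png

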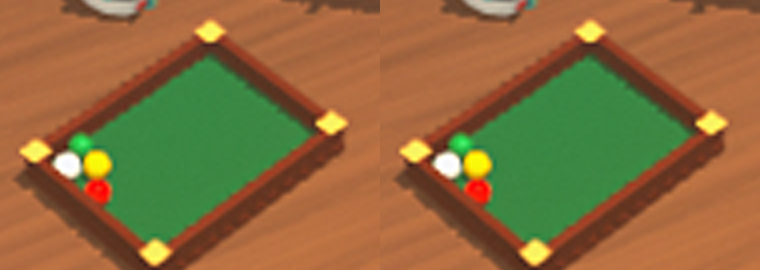

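Marbles are at rest in the tray, the tin is in its stand, and the arm is clear of everything.

```bash
python3 -c "
from workcell import env
print(env.hand_in())"
```

```text
the job is handed in; nothing more can be done
None
```

The job is done and handed in at about 20 s of the 66 s allowed. I turned the dial about 120° in one grip to its stop. Then I lifted the tin by its sides, poured all four marbles into the tray with a slow tilt, and set the tin back in its stand.

- **Dial:** it slipped in the grip once it reached the stop. In a picture after I let go, the red dash was within about 2° of the outlet side, and the last top view still shows it there.
- **Marbles:** all four lie against the far-right end of the tray, inside its walls, and did not move between two pictures 0.7 s apart.
- **Tin:** before I let go, it was within 1.5 mm of its starting pose by the arm's own reading. The wrist picture afterwards shows it seated as before, a few pixels off the model's outline, as it was at the start.
- **Other things on the shelf:** I saw no sign that anything else was touched. I judged this by eye from the pictures and did not re-measure each item.

Two checks disagreed. The first fit of the tin's height differed from the later close views by about 5 mm. I used the close views, and the grip width on the rim (61 mm) confirmed them. My first estimate of the remaining turn (116°) was also about 4° short, so I turned a little further until the dial stopped.

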